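Set up and load the fold-flat sample carrier

ROBOT

A 6-joint arm with a two-finger parallel gripper is mounted at the origin on the work surface. World frame = base frame: x ahead of the robot, y to its left, z up, the work surface at z = 0. Lengths are in m, angles in rad, forces in N, time in s.
With the tool pointing down it reaches from about 0.375 to 0.9 m from the base axis. Payload 3.1 kg.
Tool frame: the origin (TCP) lies between the finger pads; the fingertips stand 22 mm ahead of it and the grasp point (between the pads) lies 3 mm ahead of it; z points along the fingers, y is the direction in which the jaws open and shut (so a half turn about z gives the same grasp; the last joint's range is limited). The gripper opens to 87 mm and grips with 3 to 60 N. Pads are 19 mm wide; open, the fingers measure 117 mm over their backs; the gripper's body (75 mm by 190 mm) begins 51 mm behind the grasp point.
Start: joints at [-1.375, 0.527, 1.433, -0, 1.181, -0.178], TCP at [0.229, -0.582, 0.212] pointing down, gripper open.
Joint ranges: [-3.08, 3.08], [-0.75, 2.2], [0.22, 2.44], [-1.43, 4.57], [0, 2.65], [-2.85, 2.85]. Speed limits (rad/s): [2.79, 2.79, 3.14, 3.14, 3.14, 3.14].

INTERFACE

Orientations are given as a unit quaternion [x, y, z, w].
In Python, from rig import get_obs, camera, get_calibration, hand_in, search_frame gives the robot as it stands.
- The arm moves only by the shell command python3 -m jog 'ROWS' [FORCE]. ROWS is JSON, a list of rows, each an object with "grip": the closure in counts, from 0 (fully open) to 255 (shut); "travel": the shift along the world's x, y, z in cm, a list of three; "twist": the turn about the world's z in degrees. A call has 1 to 8 rows; each row shifts and turns the commanded pose from where the row before left it; what a row does not reach is not made up. A row lasts 1/10 s, in which the tool goes at most 50 mm and 8.59 degrees, less where a joint would pass 70% of its speed; a pose out of reach is approached as far as the arm can. A call is refused whole if a number of a shift passes 5 or a number of a turn 8.59, either way. A call with a gripper value outside its range is refused whole. The fingers move at their own pace and stop on an object; FORCE is the grip in N (left out, the last holds). Time passes only in rows, so rows that do not move let the fingers close. It gives the time, the measured TCP pose, the force and the opening at its end, in the units of the state.
- get_obs(): the state, without advancing time (a new reading comes with each control period).
- camera(name): name is "side" or "top"; returns the picture (400x640x3 uint8, red, green, blue); there is no depth.
- get_calibration(name): a dict with "fx", "fy", "cx", "cy" (pixels), "R" (3x3) and "t" (3): a world point X has camera coordinates R X + t. Camera axes: x right, y down, z forward; pixel columns grow to the right and rows downward; lengths in m; the calibration is good to about 2 mm. A picture is of the moment at which its call begins. get_calibration takes no time and is no camera call.
- hand_in(): hands the job in, once; it reports no verdict.
Trained networks look in the newest picture that a camera, given by its name, has taken for a name from the list of things; names that differ only in an ending like _2 or _b are one class to them, and where a whole thing is asked for, a point or a joint stands for the part that bears it (a point fixed in the world has none). Each returns a list of dicts, best first, with "p" (0 to 1); they miss things now and then, are a little off and sometimes report something else, mostly with a low value. They report only what shows in the picture. A call takes as long as a camera call. They do not tell look-alikes from the thing itself.
- search_frame(target, camera): "at" ([x, y, z] in m, in world coordinates, good to about 4 mm: the middle of the surface that is visible of it).
The state is a dict: "time": time; "q": joint angles; "joint_velocities": joint speeds; "joint_torque": joint torques, N m; "position": TCP position; "tool_rot": TCP orientation; "ft_force": force on the tool from outside, world axes, zero at the start; "moment": the same for the moment, N m; "grip_width": finger opening in m.
Only numpy, scipy, OpenCV 4.12 (cv2) and the standard library are available. Lean on these libraries where they do the work, as an engineer would, in place of code of your own. Each camera call takes 0.05 s, during which the arm holds its last target. There are 200 camera calls.

TASK

Set up the folding sample carrier and load it: first fold its three hinged walls fully upright, next push a tube handle fully home onto the stub at each end until the spring button pops up through its slot, and only then stand every sample jar upright on the tray floor inside the walls. Leave the beaker that stands among the jars where it is.

Things in the scene. Friction and masses are not known exactly. Their poses are not given: they have to be found in the camera images.
- carrier: fold-flat sample carrier, grey, fixed to the bench by suction feet. Foot: solid block 110 (x) by 180 (y) by 42 high; its top is the tray floor. Origin: centre of the underside; x away from the robot, y left, yaw up to 0.15. A fixed wall 5 thick stands outside the far side up to z = 87; hinged walls close the other sides; the tray inside is 110 by 180, 45 deep. A stub sticks out of each y end
- wall_near (a joint): hinged wall, 45 high, 5 thick, on the carrier's near side (x = -55, along y, 180 long); hinge line on the foot's top edge, z = 42. Angle in rad: 0 flat outwards, pi/2 upright against its stop; starts 0.7 to 1.0. Stiff hinge (0.035 N m, 1 to 3 N at the edge), stays where it is left. Shut fingers, tips just above hinge height, fold it up by pushing from outside inwards and rising about 20 on the way
- wall_near_edge (a point): middle of the free edge of wall_near, 45 from its hinge
- wall_left (a joint): hinged wall, 45 high, 5 thick, on the carrier's left end (y = 90, along x, 108 long); hinge line on the foot's top edge, z = 42. Angle in rad: 0 flat outwards, pi/2 upright against its stop; starts 0.7 to 1.0. Stiff hinge (0.035 N m, 1 to 3 N at the edge), stays where it is left. Shut fingers, tips just above hinge height, fold it up by pushing from outside inwards and rising about 20 on the way
- wall_left_edge (a point): middle of the free edge of wall_left, 45 from its hinge
- wall_right (a joint): hinged wall, 45 high, 5 thick, on the carrier's right end (y = -90, along x, 108 long); hinge line on the foot's top edge, z = 42. Angle in rad: 0 flat outwards, pi/2 upright against its stop; starts 0.7 to 1.0. Stiff hinge (0.035 N m, 1 to 3 N at the edge), stays where it is left. Shut fingers, tips just above hinge height, fold it up by pushing from outside inwards and rising about 20 on the way
- wall_right_edge (a point): middle of the free edge of wall_right, 45 from its hinge
- root_left (a point): root of the left (+y) stub, on its axis in the foot's end face, 22 above the bench. The stub points level along the carrier's y: aluminium, 44 long, 23.4 wide, 17.6 high, its last 10 tapered by 5 all round. A tube is home when the middle of its open end is here, stopped by the end face
- button_left (a joint): spring button in the top of the left (+y) stub: 0 out, up to 0.0075 m pressed in. Steel wedge 8 wide, 11 long, 17 to 28 from the root, 6.2 above the stub, sloping outwards: a tube pushed on presses it in by itself (3 to 12 N); it pops up through the tube's slot in the last 2.5 mm of the way
- root_right (a point): root of the right (-y) stub, on its axis in the foot's end face, 22 above the bench. The stub points level along the carrier's y: aluminium, 44 long, 23.4 wide, 17.6 high, its last 10 tapered by 5 all round. A tube is home when the middle of its open end is here, stopped by the end face
- button_right (a joint): spring button in the top of the right (-y) stub: 0 out, up to 0.0075 m pressed in. Steel wedge 8 wide, 11 long, 17 to 28 from the root, 6.2 above the stub, sloping outwards: a tube pushed on presses it in by itself (3 to 12 N); it pops up through the tube's slot in the last 2.5 mm of the way
- tube1: one of two alike handles: straight rectangular aluminium tube, 120 long, 32 wide, 26 high as it lies on the bench, 0.1 kg, grey sleeve near the closed end. Origin: centre of its underside; x runs along it to the open end (x = 60), z up. Bore 26 wide, 20 high. A slot 16 by 12 goes through top and bottom, 14.5 to 30.5 from the open end. Fits either stub, either way up
- tube1_mouth (a point): middle of the open end of tube1, on the tube's axis (13 above its underside)
- tube2: the other tube handle, like tube1; it starts right (-y) of the carrier and tube1 left, each flat on the bench, its open end turned towards the carrier within 1 rad
- tube2_mouth (a point): middle of the open end of tube2, on the tube's axis (13 above its underside)
- jar1: sample jar, amber with a white screw cap, a plain cylinder of diameter 42 and height 46, about 0.09 kg; origin: centre of its underside. Two or three of the jars are there; all stand on the bench between robot and carrier
- jar2: sample jar, amber with a white screw cap, a plain cylinder of diameter 42 and height 46, about 0.09 kg; origin: centre of its underside. Two or three of the jars are there; all stand on the bench between robot and carrier
- jar3: sample jar, amber with a white screw cap, a plain cylinder of diameter 42 and height 46, about 0.09 kg; origin: centre of its underside. Two or three of the jars are there; all stand on the bench between robot and carrier
- beaker: bystander: small empty glass beaker, diameter 52, 65 high, standing among the jars; origin: centre of its underside. Other lab things stand at the sides and beyond the carrier, out of the way
There are look-alikes about, which are no part of the job. Leave any red or turquoise look-alike of the tube2 alone. Leave any green look-alike of the jar3 alone.

How it is judged:
On the way, in this order (a step that is already met when the one before it is completed fails the run):
1. all three hinged walls stand upright (value of joint each of wall_near, wall_left, wall_right above 1.45 rad), for 0.2 s.
2. a tube handle is home on each stub with its button popped out through the slot (value of joint each of button_left, button_right below 0.002 m and ((distance between tube1_mouth and root_left below 0.007 m and angle between the x axis of tube1 and the y axis of carrier, either way round below 0.12 rad) or (distance between tube2_mouth and root_left below 0.007 m and angle between the x axis of tube2 and the y axis of carrier, either way round below 0.12 rad)) and ((distance between tube1_mouth and root_right below 0.007 m and angle between the x axis of tube1 and the y axis of carrier, either way round below 0.12 rad) or (distance between tube2_mouth and root_right below 0.007 m and angle between the x axis of tube2 and the y axis of carrier, either way round below 0.12 rad))), for 0.2 s.
3. every jar stands inside the tray (x of jar1 in the frame of carrier between -0.055 and 0.055 m and y of jar1 in the frame of carrier between -0.09 and 0.09 m and z of jar1 in the frame of carrier between 0.037 and 0.048 m and angle between each of jar1, jar2, jar3's own z axis and vertical below 0.15 rad and linear speed of each of jar1, jar2, jar3 below 0.03 m/s and x of jar2 in the frame of carrier between -0.055 and 0.055 m and y of jar2 in the frame of carrier between -0.09 and 0.09 m and z of jar2 in the frame of carrier between 0.037 and 0.048 m and x of jar3 in the frame of carrier between -0.055 and 0.055 m and y of jar3 in the frame of carrier between -0.09 and 0.09 m and z of jar3 in the frame of carrier between 0.037 and 0.048 m), for 0.2 s.
At the end, for the whole second after the job is handed in: Hinged walls above 1.45 rad; on each stub a tube's open end within 7 mm of the root, the tube within 0.12 rad of the carrier's y axis, the button pressed less than 2 mm; every jar that is there at rest and upright (0.15 rad) on the tray floor inside the walls (all of step 1 and all of step 2 and all of step 3); the robot touches nothing.
It fails at once if the beaker was pushed more than 4 cm from its place (distance of beaker from where it was at the start of the episode above 0.04 m).
It fails at once if a jar was put on the carrier before both handles were on (((z of jar1 in the frame of carrier between 0.037 and 0.048 m and horizontal distance between jar1 and carrier below 0.09 m) or (z of jar2 in the frame of carrier between 0.037 and 0.048 m and horizontal distance between jar2 and carrier below 0.09 m) or (z of jar3 in the frame of carrier between 0.037 and 0.048 m and horizontal distance between jar3 and carrier below 0.09 m)) and (distance between each of tube1_mouth, tube2_mouth and root_left above 0.02 m or distance between each of tube1_mouth, tube2_mouth and root_right above 0.02 m)).
Of jar1, jar2, jar3 only 2 to 3 are there at a start; the rules pass over those that are not, and their reading is None.
At some moment in a run one of jar1, jar2, jar3 may be knocked a few centimetres aside while the robot is not near it.
It also fails if it takes over 200 s, if anything falls off the work surface, if the arm or the gripper's body presses on something with over 40 N, if the wrist force passes 120 N, or if a joint passes its speed limit or range.

## Working session

There is one attempt and no reset: what is moved stays moved. The work goes in short steps, Python scripts to look and compute and a shell command to move; the robot and the scene stay as the last step left them, time stands still between calls to the robot, and variables do not carry over. Pictures are saved under pics/ and viewed, about 12 in all and at most 16, crops included, and the job is handed in when it is done.

```bash
mkdir -p pics; ls; cat > h.py <<'E'
import numpy as np, cv2
from rig import *
def pic(name,fn):
    im=camera(name); cv2.imwrite('pics/'+fn,im[:,:,::-1]); return im
def px(name,X):
    c=get_calibration(name); p=np.array(c['R'])@np.array(X)+np.array(c['t']); return [round(float(c['fx']*p[0]/p[2]+c['cx']),1),round(float(c['fy']*p[1]/p[2]+c['cy']),1)]
def unpx(name,u,v,z):
    c=get_calibration(name);R=np.array(c['R']);t=np.array(c['t'])
    d=R.T@np.array([(u-c['cx'])/c['fx'],(v-c['cy'])/c['fy'],1]);o=-R.T@t
    return (o+d*(z-o[2])/d[2]).round(4).tolist()
def find(n,cam='top',k=5):
    for d in search_frame(n,cam)[:k]: print(n,cam,round(d['p'],2),np.round(d['at'],3).tolist(),px(cam,d['at']))
def st():
    o=get_obs(); print({k:(np.round(o[k],4).tolist()) for k in ('time','position','tool_rot','ft_force','grip_width','q')})
E
python3 - <<'E'
from h import *
st()
a=pic('top','t1.png');b=pic('side','s1.png')
for c in('top','side'):
    C=get_calibration(c);print(c,C['fx'],(-np.array(C['R']).T@np.array(C['t'])).round(3))
for n in ['carrier','tube1','tube1_mouth','jar1','beaker','wall_near_edge','wall_left_edge','wall_right_edge','root_left','root_right','button_left']:find(n)
E
```

```text
pics
{'time': 0.0, 'position': [0.2287, -0.5808, 0.2106], 'tool_rot': [0.9825, 0.1863, -0.0, -0.0011], 'ft_force': [-0.6393, -0.1003, -0.2755], 'grip_width': 0.0871, 'q': [-1.3745, 0.5285, 1.4339, -0.0, 1.1814, -0.1785]}
top 516.6195133476115 [ 4.04e-01 -1.00e-03  1.61e+00]
side 370.89346672785433 [0.373 0.627 0.734]
carrier top 0.9 [0.604, 0.02, 0.04] [304.5, 170.1]
carrier top 0.31 [0.409, 0.225, 0.045] [237.6, 235.4]
tube1 top 0.97 [0.707, -0.314, 0.022] [411.4, 136.2]
tube1 top 0.89 [0.48, 0.407, 0.028] [178.8, 213.1]
tube1 top 0.77 [0.38, -0.396, 0.024] [441.5, 241.4]
tube1 top 0.65 [0.524, -0.394, 0.023] [439.2, 194.6]
tube1_mouth top 0.78 [0.483, 0.408, 0.025] [178.9, 212.0]
jar1 top 0.69 [0.406, 0.222, 0.046] [238.4, 236.3]
jar1 top 0.67 [0.394, -0.233, 0.044] [389.3, 237.8]
jar1 top 0.64 [0.524, -0.392, 0.027] [438.9, 194.5]
jar1 top 0.58 [0.362, -0.15, 0.043] [361.9, 248.8]
jar1 top 0.51 [0.428, -0.052, 0.044] [329.3, 227.5]
beaker top 0.72 [0.611, 0.023, 0.039] [303.6, 168.0]
beaker top 0.6 [0.404, 0.083, 0.013] [285.3, 236.3]
wall_near_edge top 0.67 [0.6, -0.089, 0.063] [340.7, 170.1]
wall_near_edge top 0.56 [0.544, 0.026, 0.065] [302.7, 189.1]
wall_near_edge top 0.39 [0.406, 0.225, 0.045] [237.7, 236.2]
wall_left_edge top 0.67 [0.632, 0.123, 0.063] [270.2, 160.6]
wall_left_edge top 0.34 [0.484, 0.409, 0.026] [178.4, 211.9]
wall_right_edge top 0.73 [0.599, -0.093, 0.062] [341.9, 170.4]
root_left top 0.7 [0.608, 0.015, 0.042] [306.2, 168.7]
root_left top 0.49 [0.426, -0.056, 0.044] [330.6, 228.2]
```

```bash
python3 - <<'E'
import cv2
a=cv2.imread('pics/t1.png');cv2.imwrite('pics/t1c.png',cv2.resize(a[90:280,140:480],None,fx=2.35,fy=2.35,interpolation=cv2.INTER_CUBIC))
E
```

```text
(no output)
```

View pics/t1c.png

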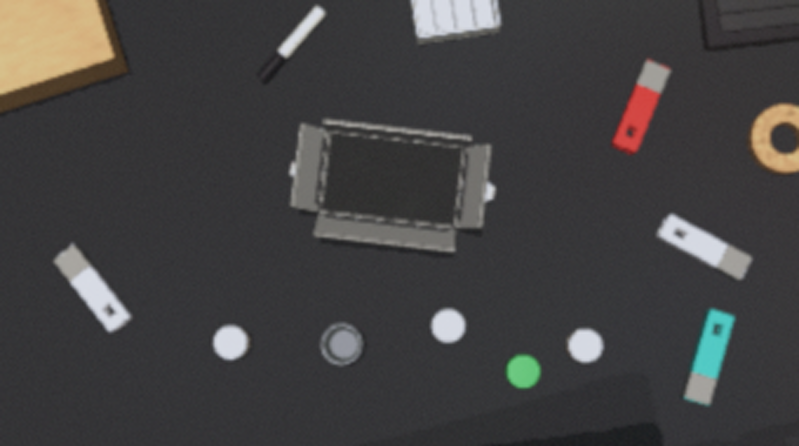

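View pics/s1.png

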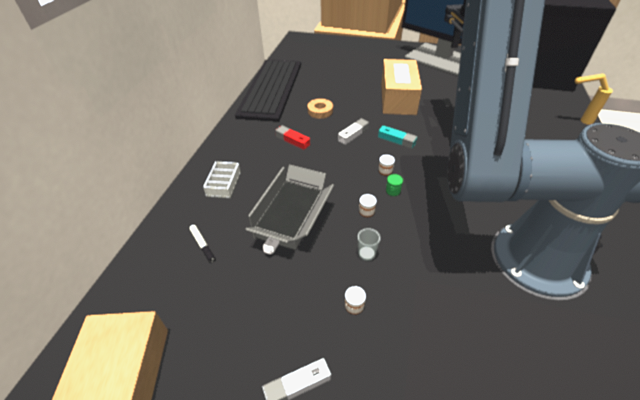

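The top view shows the carrier with all three walls half folded at crop (395,185). The white tubes are at crop (92,288) on the left and (704,246) on the right, with the slot marking the open end. Three white-capped jars sit at (230,342), (448,325) and (585,345). The beaker is at (342,344), with red, turquoise and green decoys. Next I'll measure more precisely.

```bash
python3 - <<'E'
from h import *
a=cv2.imread('pics/t1.png')
g=a.min(axis=2)
for nm,(u,v) in dict(L=(179,213),R=(439,195)).items():
    m=np.zeros_like(g); m[v-26:v+26,u-26:u+26]=(g[v-26:v+26,u-26:u+26]>85)
    cs,_=cv2.findContours(m,cv2.RETR_EXTERNAL,cv2.CHAIN_APPROX_NONE); c=max(cs,key=cv2.contourArea)
    box=cv2.boxPoints(cv2.minAreaRect(c)); P=np.array([unpx('top',*p,0.026) for p in box]); print(nm,box.round(1).tolist(),P.round(3).tolist())
    e=[np.linalg.norm(P[1]-P[0]),np.linalg.norm(P[2]-P[1])];print(e,P.mean(0), np.degrees(np.arctan2(*( (P[1]-P[0]) if e[0]>e[1] else (P[2]-P[1]))[[1,0]])))
for u,v in [(234,240)]:pass
for nm,(u,v) in dict(j1=(238,236),j2=(330,228),j3=(389,237)).items():
    m=np.zeros_like(g); m[v-12:v+12,u-12:u+12]=(g[v-12:v+12,u-12:u+12]>110); M=cv2.moments(m,True); print(nm,M['m00'],unpx('top',M['m10']/M['m00'],M['m01']/M['m00'],.046))
c=a[135:205,255:360]; cv2.imwrite('pics/t1d.png',cv2.resize(c,None,fx=7.5,fy=7.5,interpolation=cv2.INTER_CUBIC))
E
```

```text
L [[161.0, 200.1999969482422], [170.89999389648438, 192.3000030517578], [196.60000610351562, 224.5], [186.6999969482422, 232.39999389648438]] [[0.52, 0.462, 0.026], [0.544, 0.432, 0.026], [0.444, 0.353, 0.026], [0.42, 0.383, 0.026]]
[np.float64(0.03851298482330345), np.float64(0.12765911639988742)] [0.4821   0.407825 0.026   ] -141.71169086009792
R [[417.8999938964844, 190.0], [423.79998779296875, 179.10000610351562], [460.3999938964844, 198.8000030517578], [454.5, 209.6999969482422]] [[0.539, -0.328, 0.026], [0.572, -0.347, 0.026], [0.51, -0.458, 0.026], [0.476, -0.438, 0.026]]
[np.float64(0.03874854835990642), np.float64(0.12722334691399997)] [ 0.524275 -0.392775  0.026   ] -119.52702767184508
j1 177.0 [0.409, 0.225, 0.046]
j2 174.0 [0.4258, -0.055, 0.046]
j3 174.0 [0.3977, -0.2313, 0.046]
```

View pics/t1d.png

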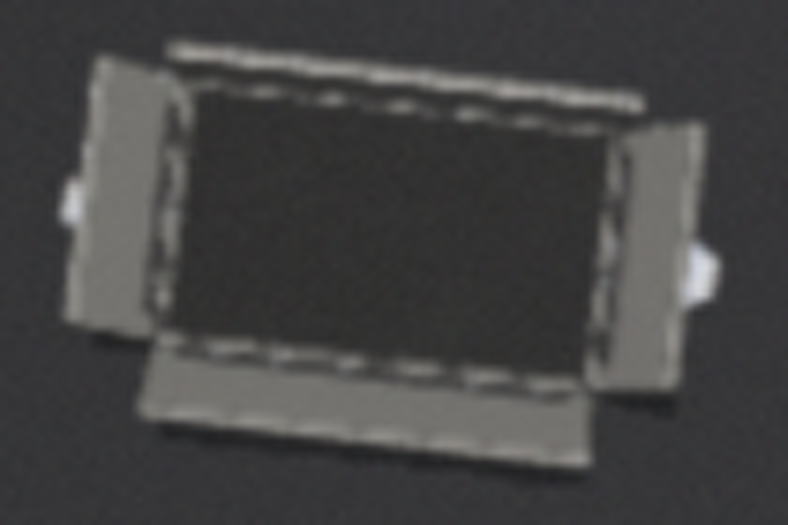

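```bash
python3 - <<'E'
from h import *
f=lambda x,y,z:np.array(unpx('top',255+(x-3)/7.5,135+(y-3)/7.5,z))
A,B=f(60,203,.022),f(720,272,.022)
print('stub',A,B,(A+B)/2,np.linalg.norm(A-B),np.arctan2(-(A-B)[0],(A-B)[1]))
A,B=f(168,50,.087),f(643,105,.087);y=np.arctan2(-(A-B)[0],(A-B)[1])
print('far',A,B,np.linalg.norm(A-B),y,'centre',(A+B)/2-.0575*np.array([np.cos(y),np.sin(y),0]))
A,B=f(155,340,.042),f(595,387,.042);y=np.arctan2(-(A-B)[0],(A-B)[1])
print('near',A,B,np.linalg.norm(A-B),y,'centre',(A+B)/2+.055*np.array([np.cos(y),np.sin(y),0]))
def sse(p):
    pass
x0,y0,yw=.606,.021,-.115
T=lambda x,y,z:[x0+x*np.cos(yw)-y*np.sin(yw),y0+x*np.sin(yw)+y*np.cos(yw),z]
for q in [(-.055,.09,.042),(-.055,-.09,.042),(.06,.09,.087),(.06,-.09,.087),(0,.134,.022),(0,-.134,.022)]:
    u=px('top',T(*q));print(q,[(u[0]-255)*7.5+3,(u[1]-135)*7.5+3])
E
```

```text
stub [0.6351 0.1499 0.022 ] [ 0.602  -0.1221  0.022 ] [0.61855 0.0139  0.022  ] 0.27400658751205237 -0.12109576024060871
far [0.6862 0.1003 0.087 ] [ 0.6611 -0.088   0.087 ] 0.1899655231877616 -0.13251674605812408 centre [0.61665413 0.01374743 0.087     ]
near [0.5754 0.1099 0.042 ] [ 0.5533 -0.0687  0.042 ] 0.1799621349062074 -0.12311438590623905 centre [0.6189337 0.0138458 0.042    ]
(-0.055, 0.09, 0.042) [138.75000000000017, 373.50000000000006]
(-0.055, -0.09, 0.042) [579.0000000000001, 416.9999999999999]
(0.06, 0.09, 0.087) [160.5, 75.74999999999991]
(0.06, -0.09, 0.087) [611.2500000000002, 119.99999999999996]
(0, 0.134, 0.022) [50.250000000000085, 236.24999999999994]
(0, -0.134, 0.022) [696.75, 299.99999999999994]
```

Carrier centre is about (0.618, 0.014) with yaw -0.122, and three independent cues agree. Now I'll move to the right wall, jaws along the carrier x axis and fingers shut.

```bash
python3 -m jog '[{"grip":255,"travel":[3.1,3.6,0],"twist":8.5},{"grip":255,"travel":[3.1,3.6,0],"twist":8.5},{"grip":255,"travel":[3.1,3.6,0],"twist":8.5},{"grip":255,"travel":[3.1,3.6,0],"twist":8.5},{"grip":255,"travel":[3.1,3.6,0],"twist":8.5},{"grip":255,"travel":[3.1,3.6,0],"twist":8.5},{"grip":255,"travel":[3.1,3.6,0],"twist":8.5},{"grip":255,"travel":[3.1,3.6,0],"twist":2.0}]' 30; python3 -c "
from h import *
st()"
```

```text
time: 1.45
position: [0.478, -0.2921, 0.2118]
tool_rot: [0.748, 0.664, 0.0, 0.0]
ft_force: [0.2, -0.5, -0.2]
grip_width: 0.0315
{'time': 1.45, 'position': [0.478, -0.2921, 0.2118], 'tool_rot': [0.748, 0.6637, 0.0, 0.0004], 'ft_force': [0.2286, -0.4736, -0.1722], 'grip_width': 0.0315, 'q': [-0.748, 0.4396, 1.5975, -0.0001, 1.1038, -0.6286]}
```

```bash
python3 -m jog '[{"grip":255,"travel":[3,3.2,0],"twist":0},{"grip":255,"travel":[3,3.4,0],"twist":0},{"grip":255,"travel":[3,4,0],"twist":0},{"grip":255,"travel":[3,4,0],"twist":0},{"grip":255,"travel":[0,0,-4.7],"twist":0},{"grip":255,"travel":[0,0,-4.7],"twist":0},{"grip":255,"travel":[0,0,-4.7],"twist":0},{"grip":255,"travel":[0,0,0],"twist":0}]'
```

```text
time: 2.25
position: [0.5914, -0.145, 0.0635]
tool_rot: [0.749, 0.663, -0.003, -0.007]
ft_force: [-0.8, 0.7, 0.5]
grip_width: 0.0006
```

```bash
python3 -m jog '[{"grip":255,"travel":[0.6,0,0.5],"twist":0},{"grip":255,"travel":[0.12,1.0,0.2],"twist":0},{"grip":255,"travel":[0.12,1.0,0.3],"twist":0},{"grip":255,"travel":[0.12,1.0,0.4],"twist":0},{"grip":255,"travel":[0.12,1.0,0.4],"twist":0},{"grip":255,"travel":[0.08,0.6,0.3],"twist":0},{"grip":255,"travel":[0.06,0.4,0.2],"twist":0},{"grip":255,"travel":[0,0,0],"twist":0}]'
```

```text
time: 3.05
position: [0.6092, -0.0969, 0.094]
tool_rot: [0.749, 0.663, 0.0, 0.0]
ft_force: [-0.7, -0.9, -0.0]
grip_width: 0.0005
```

```bash
python3 -m jog '[{"grip":255,"travel":[0.05,0.4,-0.4],"twist":0},{"grip":255,"travel":[0.04,0.3,0],"twist":0},{"grip":255,"travel":[0,0,0],"twist":0}]'
```

```text
time: 3.35
position: [0.6095, -0.0903, 0.0889]
tool_rot: [0.749, 0.662, -0.0, -0.001]
ft_force: [-0.3, 0.6, -0.5]
grip_width: 0.0004
```

```bash
python3 -m jog '[{"grip":255,"travel":[0.02,0.2,0],"twist":0},{"grip":255,"travel":[0,0,0],"twist":0}]';python3 -m jog '[{"grip":255,"travel":[0.02,0.2,0],"twist":0},{"grip":255,"travel":[0,0,0],"twist":0}]'; python3 - <<'E'
from h import *
a=pic('top','t2.png');b=pic('side','s2.png')
A=cv2.resize(a[130:215,250:365],None,fx=3.4,fy=3.4,interpolation=cv2.INTER_CUBIC);B=cv2.resize(b[140:270,230:380],None,fx=2.6,fy=2.6,interpolation=cv2.INTER_CUBIC)
h=min(len(A),len(B));cv2.imwrite('pics/c2.png',np.hstack([A[:h],B[:h]])[:,:,::-1])
E
```

```text
time: 3.55
position: [0.6101, -0.0885, 0.0894]
tool_rot: [0.749, 0.662, -0.0, -0.0]
ft_force: [-0.7, 0.1, 0.0]
grip_width: 0.0007
time: 3.75
position: [0.6103, -0.0864, 0.0896]
tool_rot: [0.749, 0.662, 0.0, -0.0]
ft_force: [-0.7, -0.4, 0.6]
grip_width: 0.0002
```

View pics/c2.png

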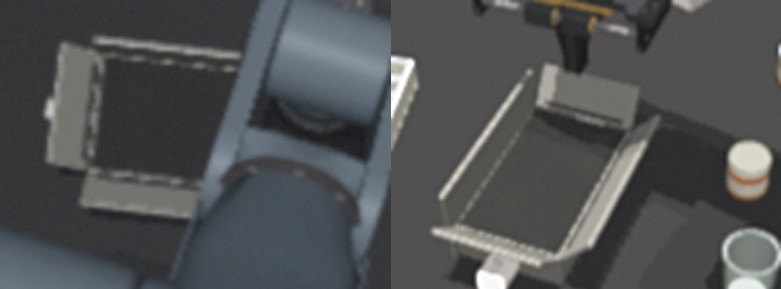

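```bash
for i in 1 2 3; do python3 -m jog '[{"grip":255,"travel":[0.02,0.2,0],"twist":0},{"grip":255,"travel":[0,0,0],"twist":0}]' | sed -n '2p;4p'; done
```

```text
position: [0.6105, -0.0843, 0.0896]
ft_force: [1.9, 1.0, -0.2]
position: [0.6107, -0.0823, 0.0895]
ft_force: [-0.2, -0.6, -0.9]
position: [0.6109, -0.0803, 0.0896]
ft_force: [-0.8, 0.3, -0.1]
```

```bash
for i in 1 2 3; do python3 -m jog '[{"grip":255,"travel":[0.02,0.2,0],"twist":0},{"grip":255,"travel":[0,0,0],"twist":0}]' | sed -n '2p;4p'; done;  python3 - <<'E'
from h import *
b=pic('side','s3.png')
B=cv2.resize(b[130:270,230:380],None,fx=4,fy=4,interpolation=cv2.INTER_CUBIC)
cv2.imwrite('pics/c3.png',B[:,:,::-1])
E
```

```text
position: [0.6111, -0.0783, 0.0895]
ft_force: [0.2, -0.4, 0.1]
position: [0.6113, -0.0763, 0.0896]
ft_force: [-0.6, -0.5, -0.1]
position: [0.6115, -0.0743, 0.0895]
ft_force: [0.1, 0.1, -0.1]
```

View pics/c3.png

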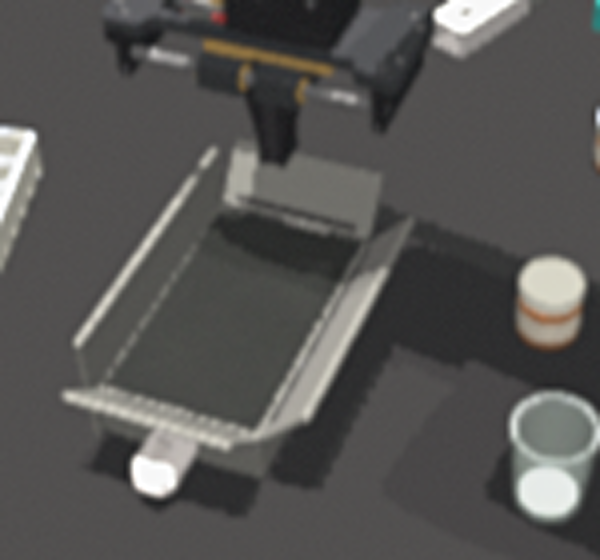

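The fingertips have slipped over the top of the wall because I rose too early. I'll go back out and push lower.

```bash
python3 -m jog '[{"grip":255,"travel":[0,0,4],"twist":0},{"grip":255,"travel":[-0.6,-4,0],"twist":0},{"grip":255,"travel":[-0.5,-3.7,0],"twist":0},{"grip":255,"travel":[0,0,-3.5],"twist":0},{"grip":255,"travel":[0,0,-2.8],"twist":0},{"grip":255,"travel":[0,0,0],"twist":0},{"grip":255,"travel":[0,0,0],"twist":0}]'
```

```text
time: 5.8
position: [0.6004, -0.1515, 0.0664]
tool_rot: [0.749, 0.662, -0.0, -0.0]
ft_force: [0.1, -0.6, 1.0]
grip_width: 0.0004
```

```bash
python3 -m jog '[{"grip":255,"travel":[0.12,1.0,0],"twist":0},{"grip":255,"travel":[0.12,1.0,0],"twist":0},{"grip":255,"travel":[0.12,1.0,0],"twist":0},{"grip":255,"travel":[0.12,1.0,0.3],"twist":0},{"grip":255,"travel":[0.06,0.5,0.3],"twist":0},{"grip":255,"travel":[0,0,0],"twist":0}]'
```

```text
time: 6.4
position: [0.6065, -0.1055, 0.0734]
tool_rot: [0.749, 0.663, 0.0, 0.001]
ft_force: [-0.2, 0.1, -1.4]
grip_width: 0.0005
```

```bash
python3 -m jog '[{"grip":255,"travel":[0.06,0.5,0.2],"twist":0},{"grip":255,"travel":[0.06,0.5,0.2],"twist":0},{"grip":255,"travel":[0.02,0.2,0.2],"twist":0},{"grip":255,"travel":[0,0,0],"twist":0}]'| sed -n '2p;4p'; for i in 1 2; do python3 -m jog '[{"grip":255,"travel":[0.02,0.2,0.1],"twist":0},{"grip":255,"travel":[0,0,0],"twist":0}]' | sed -n '2p;4p'; done;  python3 - <<'E'
from h import *
b=pic('side','s4.png')
B=cv2.resize(b[130:270,230:380],None,fx=4,fy=4,interpolation=cv2.INTER_CUBIC)
cv2.imwrite('pics/c4.png',B[:,:,::-1])
E
```

```text
position: [0.6075, -0.0944, 0.0788]
ft_force: [0.5, 0.2, -0.1]
position: [0.6075, -0.0926, 0.0796]
ft_force: [0.3, 0.0, -0.9]
position: [0.6077, -0.0905, 0.0806]
ft_force: [0.2, 0.3, -0.3]
```

View pics/c4.png

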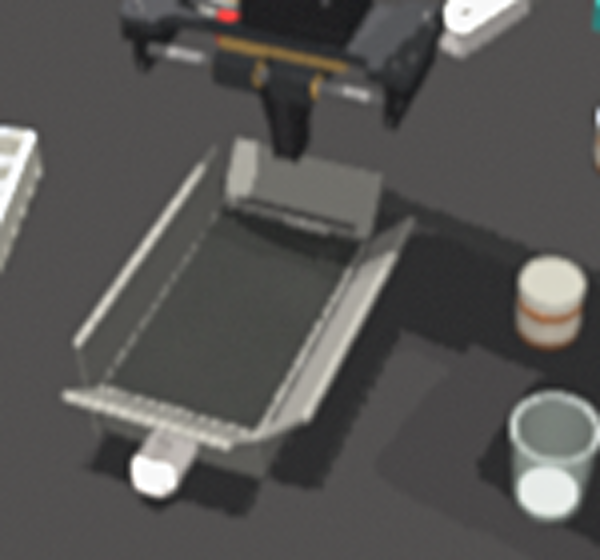

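```bash
python3 - <<'E'
from h import *
def c(p): u=px('side',p);return [(u[0]-230)*4,(u[1]-130)*4]
o=get_obs()['position'];print('tip',c([o[0],o[1],o[2]-.022]), 'z+2cm',c([o[0],o[1],o[2]-.002]))
x0,y0,yw=.618,.0138,-.122
T=lambda x,y,z:[x0+x*np.cos(yw)-y*np.sin(yw),y0+x*np.sin(yw)+y*np.cos(yw),z]
for th in (.7,.9,1.1,1.3,1.57):
    print(th,[np.round(c(T(x,-.09-.045*np.cos(th),.042+.045*np.sin(th)))).tolist() for x in(-.054,0,.054)])
print([c(T(x,-.09,.042)) for x in(-.054,.054)])
E
```

```text
tip [292.79999999999995, 185.60000000000002] z+2cm [291.5999999999999, 163.60000000000002]
0.7 [[381.0, 173.0], [306.0, 155.0], [234.0, 138.0]]
0.9 [[377.0, 172.0], [302.0, 154.0], [230.0, 136.0]]
1.1 [[373.0, 174.0], [298.0, 155.0], [224.0, 138.0]]
1.3 [[369.0, 178.0], [293.0, 159.0], [219.0, 141.0]]
1.57 [[362.0, 187.0], [286.0, 169.0], [211.0, 150.0]]
[[363.20000000000005, 237.20000000000005], [216.79999999999995, 200.0]]
```

```bash
python3 - <<'E'
from h import *
r=[cv2.resize(cv2.imread(f'pics/s{i}.png' )[155:205,275:335],None,fx=6.4,fy=6,interpolation=cv2.INTER_CUBIC) for i in(1,2,3,4)]
cv2.imwrite('pics/m.png',np.vstack([np.hstack(r[:2]),np.hstack(r[2:])]))
E
```

```text
(no output)
```

View pics/m.png

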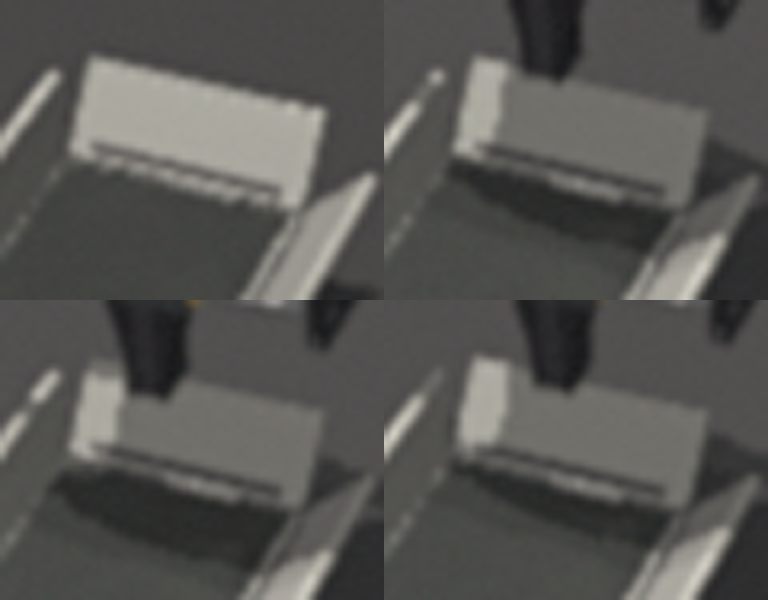

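```bash
python3 - <<'E'
from h import *
from scipy.optimize import brentq
for p,row in [((.6115,-.0743,.0895),130+160/4),((.6077,-.0905,.0806),130+157/4)]:
    z=brentq(lambda z:px('side',[p[0],p[1],z])[1]-row,-.05,.3,xtol=1e-4);print('tip above TCP',z-p[2],px('side',[p[0],p[1],z]))
st(); find('root_right','side',2);find('wall_right_edge','side',2)
E
```

```text
tip above TCP 0.0051279734608069005 [299.5, 170.0]
tip above TCP 0.003781023479234105 [302.8, 169.3]
{'time': 7.25, 'position': [0.6077, -0.0905, 0.0806], 'tool_rot': [0.7491, 0.6625, 0.0, 0.0], 'ft_force': [-0.0689, 0.0939, -0.0681], 'grip_width': 0.0004, 'q': [-0.3295, 0.6809, 1.5658, 0.0, 0.8949, -0.207]}
root_right side 0.62 [0.619, 0.022, 0.045] [287.3, 208.5]
wall_right_edge side 0.61 [0.597, -0.091, 0.061] [307.0, 176.3]
```

```bash
python3 -m jog '[{"grip":255,"travel":[-0.6,-4,0],"twist":0},{"grip":255,"travel":[-0.6,-4.5,0],"twist":0},{"grip":255,"travel":[0,0,0],"twist":0},{"grip":255,"travel":[0,0,-2.5],"twist":0},{"grip":255,"travel":[0,0,-2.5],"twist":0},{"grip":255,"travel":[0,0,0],"twist":0}]'; for i in 1 2 ; do python3 -m jog '[{"grip":255,"travel":[0,0,-0.3],"twist":0},{"grip":255,"travel":[0,0,0],"twist":0}]' | sed -n '2p;4p'; done
python3 - <<'E'
from h import *
b=pic('side','s5.png');st();p=get_obs()['position']
print(px('side',[p[0],p[1],p[2]-.022]),px('side',p))
cv2.imwrite('pics/c5.png',cv2.resize(b[90:200,270:420],None,fx=4,fy=4,interpolation=cv2.INTER_CUBIC)[:,:,::-1])
E
```

```text
time: 7.95
position: [0.593, -0.174, 0.0275]
tool_rot: [0.749, 0.662, -0.001, -0.004]
ft_force: [-1.8, 0.1, -0.2]
grip_width: 0.0008
position: [0.5964, -0.1755, 0.0283]
ft_force: [0.6, 0.9, 0.0]
position: [0.5962, -0.1756, 0.0252]
ft_force: [0.9, 0.6, -0.4]
{'time': 8.4, 'position': [0.5961, -0.1756, 0.0252], 'tool_rot': [0.749, 0.6625, 0.0002, 0.0005], 'ft_force': [0.0657, 0.5263, 0.106], 'grip_width': 0.0009, 'q': [-0.4661, 0.7702, 1.5709, -0.0, 0.7996, -0.3436]}
[315.6, 172.3] [315.4, 166.6]
```

View pics/c5.png

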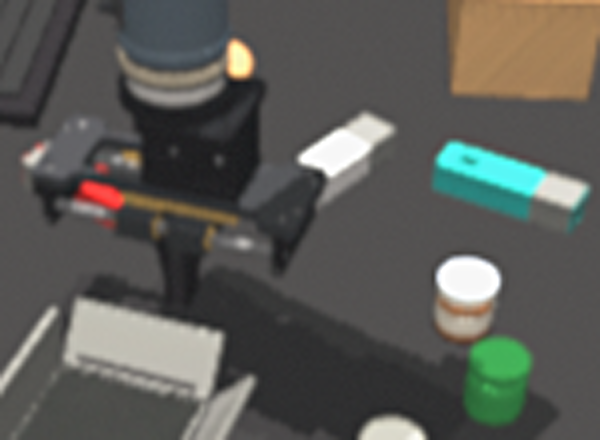

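```bash
for i in 1 2 3 4; do python3 -m jog '[{"grip":255,"travel":[0,0,-0.2],"twist":0},{"grip":255,"travel":[0,0,0],"twist":0}]' | sed -n '2p;4p'; done
```

```text
position: [0.5957, -0.1755, 0.0226]
ft_force: [-0.1, -0.1, 0.0]
position: [0.5955, -0.1755, 0.0203]
ft_force: [-0.3, -0.7, 0.6]
position: [0.5955, -0.1755, 0.0182]
ft_force: [-0.4, 0.4, 0.7]
position: [0.5955, -0.1755, 0.0162]
ft_force: [0.3, 0.1, -0.3]
```

```bash
for i in 1 2 3 ; do python3 -m jog '[{"grip":255,"travel":[0,0,-0.3],"twist":0},{"grip":255,"travel":[0,0,0],"twist":0}]' | sed -n '2p;4p'; done
```

```text
position: [0.5955, -0.1754, 0.0131]
ft_force: [-0.0, -0.2, -0.2]
position: [0.5955, -0.1755, 0.0102]
ft_force: [-1.4, 0.6, -1.0]
position: [0.5955, -0.1755, 0.0071]
ft_force: [-0.0, 0.4, 0.2]
```

```bash
for i in 1 2 3 4 5; do python3 -m jog '[{"grip":255,"travel":[0,0,-0.2],"twist":0},{"grip":255,"travel":[0,0,0],"twist":0}]' | sed -n '2p;4p'; done
```

```text
position: [0.5956, -0.1755, 0.0053]
ft_force: [-0.8, -0.8, 0.3]
position: [0.5956, -0.1755, 0.0033]
ft_force: [1.0, -0.7, -0.3]
position: [0.5956, -0.1755, 0.0013]
ft_force: [-0.8, 0.5, -0.7]
position: [0.5955, -0.1755, -0.0007]
ft_force: [0.5, 0.7, 0.7]
position: [0.5956, -0.1755, -0.0027]
ft_force: [-0.1, 0.5, 0.4]
```

```bash
for i in 1 2 3 ; do python3 -m jog '[{"grip":255,"travel":[0,0,-0.2],"twist":0},{"grip":255,"travel":[0,0,0],"twist":0}]' | sed -n '2p;4p'; done
python3 - <<'E'
from h import *
b=pic('side','s6.png');p=get_obs()['position']
print(px('side',p))
cv2.imwrite('pics/c6.png',cv2.resize(b[110:210,270:370],None,fx=5,fy=5,interpolation=cv2.INTER_CUBIC)[:,:,::-1])
E
```

```text
position: [0.5955, -0.1755, -0.0047]
ft_force: [-0.1, 1.1, -0.1]
position: [0.5956, -0.1755, -0.0067]
ft_force: [-0.3, -0.6, -0.3]
position: [0.5956, -0.1755, -0.0087]
ft_force: [-0.7, -0.2, -0.7]
[315.8, 175.3]
```

View pics/c6.png

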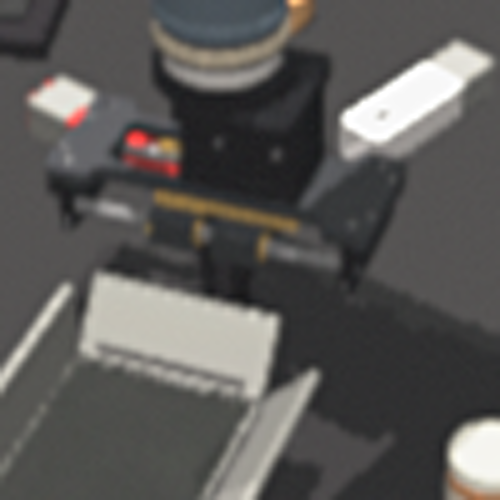

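```bash
for i in 1 2 3 4 5 6; do python3 -m jog '[{"grip":255,"travel":[0,0,-0.15],"twist":0},{"grip":255,"travel":[0,0,0],"twist":0}]' | sed -n '2p;4p'; done
```

```text
position: [0.5956, -0.1756, -0.0101]
ft_force: [-0.2, -0.2, 0.0]
position: [0.5958, -0.1756, -0.0105]
ft_force: [-0.8, 0.0, 5.0]
position: [0.5958, -0.1756, -0.0106]
ft_force: [-4.1, 1.0, 14.2]
position: [0.5959, -0.1756, -0.0106]
ft_force: [-5.4, 2.2, 21.9]
position: [0.5959, -0.1756, -0.0107]
ft_force: [-7.4, 2.9, 30.8]
position: [0.5958, -0.1756, -0.0108]
ft_force: [-9.5, 4.1, 39.3]
```

```bash
python3 -m jog '[{"grip":255,"travel":[0,0,4],"twist":0},{"grip":255,"travel":[0,0,1.4],"twist":0},{"grip":255,"travel":[0.18,1.5,0],"twist":0},{"grip":255,"travel":[0.18,1.5,0],"twist":0},{"grip":255,"travel":[0.18,1.5,0],"twist":0},{"grip":255,"travel":[0.12,1.0,0.4],"twist":0},{"grip":255,"travel":[0.12,1.0,0.6],"twist":0},{"grip":255,"travel":[0,0,0],"twist":0}]'
```

```text
time: 13.45
position: [0.6039, -0.1088, 0.0468]
tool_rot: [0.748, 0.663, 0.0, -0.0]
ft_force: [0.4, -0.8, -0.6]
grip_width: 0.0006
```

```bash
for i in 1 2 3 4 5 6; do python3 -m jog '[{"grip":255,"travel":[0.04,0.3,0.1],"twist":0},{"grip":255,"travel":[0,0,0],"twist":0}]' | sed -n '2p;4p'; done
```

```text
position: [0.6042, -0.1075, 0.0477]
ft_force: [0.6, -0.5, -0.2]
position: [0.6045, -0.1049, 0.0487]
ft_force: [0.1, -1.6, 0.4]
position: [0.6049, -0.1016, 0.0497]
ft_force: [-0.2, -0.2, 1.3]
position: [0.6053, -0.0983, 0.0507]
ft_force: [0.5, -0.7, 0.7]
position: [0.6055, -0.0951, 0.0516]
ft_force: [-0.4, -0.1, -0.2]
position: [0.6058, -0.092, 0.0525]
ft_force: [-0.3, -0.2, -0.3]
```

```bash
for i in 1 2 3 4 5; do python3 -m jog '[{"grip":255,"travel":[0.02,0.2,0],"twist":0},{"grip":255,"travel":[0,0,0],"twist":0}]' | sed -n '2p;4p'; done
```

```text
position: [0.6058, -0.0919, 0.0526]
ft_force: [-1.3, -5.6, -0.2]
position: [0.6059, -0.0919, 0.0526]
ft_force: [-2.5, -9.9, 0.1]
position: [0.6059, -0.0918, 0.0526]
ft_force: [-4.2, -15.1, -1.3]
position: [0.606, -0.0917, 0.0527]
ft_force: [-5.2, -21.0, -0.4]
position: [0.606, -0.0917, 0.0527]
ft_force: [-7.2, -25.3, -0.6]
```

```bash
python3 -m jog '[{"grip":255,"travel":[-0.4,-4,0],"twist":0},{"grip":255,"travel":[0,0,4],"twist":0},{"grip":255,"travel":[0,0,3.5],"twist":0},{"grip":255,"travel":[-2.8,3.8,0],"twist":0},{"grip":255,"travel":[-2.8,3.8,0],"twist":0},{"grip":255,"travel":[-2.8,3.8,0],"twist":0},{"grip":255,"travel":[-2.8,3.8,0],"twist":0},{"grip":255,"travel":[0,0,0],"twist":0}]'; python3 -m jog '[{"grip":255,"travel":[0,0,-4.6],"twist":0},{"grip":255,"travel":[0,0,-4.6],"twist":0},{"grip":255,"travel":[0,0,0],"twist":0},{"grip":255,"travel":[0,0,0],"twist":0}]'
```

```text
time: 16.45
position: [0.484, 0.0342, 0.1271]
tool_rot: [0.748, 0.664, -0.002, -0.004]
ft_force: [0.2, 0.3, 0.2]
grip_width: 0.0003
time: 16.85
position: [0.4906, 0.0294, 0.0351]
tool_rot: [0.749, 0.662, -0.001, -0.001]
ft_force: [0.4, -0.3, -0.0]
grip_width: 0.0005
```

```bash
python3 -m jog '[{"grip":255,"travel":[1.5,-0.18,0],"twist":0},{"grip":255,"travel":[1.0,-0.12,0],"twist":0},{"grip":255,"travel":[1.0,-0.12,0.4],"twist":0},{"grip":255,"travel":[0.6,-0.07,0.6],"twist":0},{"grip":255,"travel":[0.3,-0.04,0.2],"twist":0},{"grip":255,"travel":[0.3,-0.04,0.2],"twist":0},{"grip":255,"travel":[0.2,-0.02,0.2],"twist":0},{"grip":255,"travel":[0,0,0],"twist":0}]'; for i in 1 2 3 4; do python3 -m jog '[{"grip":255,"travel":[0.3,-0.03,0],"twist":0},{"grip":255,"travel":[0,0,0],"twist":0}]' | sed -n '2p;4p'; done
```

```text
time: 17.65
position: [0.5409, 0.0234, 0.052]
tool_rot: [0.749, 0.662, 0.001, 0.001]
ft_force: [0.2, 0.1, -0.8]
grip_width: 0.0008
position: [0.5433, 0.0232, 0.0514]
ft_force: [-0.5, 0.4, 0.2]
position: [0.5464, 0.0229, 0.0514]
ft_force: [-1.2, 1.3, -0.4]
position: [0.5469, 0.0229, 0.0512]
ft_force: [-4.6, -0.1, 3.4]
position: [0.5469, 0.023, 0.0511]
ft_force: [-9.6, -0.1, 6.7]
```

```bash
for i in 1 2 3; do python3 -m jog '[{"grip":255,"travel":[0.3,-0.03,0],"twist":0},{"grip":255,"travel":[0,0,0],"twist":0}]' | sed -n '2p;4p'; done; python3 -m jog '[{"grip":255,"travel":[-4,0.4,0],"twist":0},{"grip":255,"travel":[0,0,4],"twist":0},{"grip":255,"travel":[0,0,3.5],"twist":0},{"grip":255,"travel":[1.5,4.6,0],"twist":0},{"grip":255,"travel":[1.5,4.6,0],"twist":0},{"grip":255,"travel":[2.7,3.9,0],"twist":0},{"grip":255,"travel":[2.8,2.0,0],"twist":0},{"grip":255,"travel":[0,0,0],"twist":0}]'
```

```text
position: [0.5468, 0.0231, 0.0509]
ft_force: [-13.6, -0.8, 9.9]
position: [0.5467, 0.0232, 0.0508]
ft_force: [-19.2, -0.3, 13.3]
position: [0.5466, 0.0233, 0.0506]
ft_force: [-22.7, -0.4, 18.5]
time: 19.85
position: [0.6114, 0.1798, 0.1273]
tool_rot: [0.748, 0.664, 0.004, 0.002]
ft_force: [0.1, -0.1, 0.2]
grip_width: 0.0006
```

```bash
python3 -m jog '[{"grip":255,"travel":[1.2,0.3,0],"twist":0},{"grip":255,"travel":[0,0,-4.6],"twist":0},{"grip":255,"travel":[0,0,-4.6],"twist":0},{"grip":255,"travel":[0,0,0],"twist":0},{"grip":255,"travel":[0,0,0],"twist":0}]'
```

```text
time: 20.35
position: [0.6173, 0.1789, 0.034]
tool_rot: [0.749, 0.662, -0.001, -0.001]
ft_force: [0.9, 0.1, 1.5]
grip_width: 0.0005
```

```bash
python3 -m jog '[{"grip":255,"travel":[1.0,-1.0,0],"twist":0},{"grip":255,"travel":[-0.18,-1.5,0],"twist":0},{"grip":255,"travel":[-0.12,-1.0,0.2],"twist":0},{"grip":255,"travel":[-0.12,-1.0,0.4],"twist":0},{"grip":255,"travel":[-0.06,-0.5,0.6],"twist":0},{"grip":255,"travel":[-0.04,-0.3,0.3],"twist":0},{"grip":255,"travel":[0,0,0],"twist":0}]'; for i in 1 2 3 4 5 6; do python3 -m jog '[{"grip":255,"travel":[-0.03,-0.3,0.05],"twist":0},{"grip":255,"travel":[0,0,0],"twist":0}]' | sed -n '2p;4p'; done
```

```text
time: 21.05
position: [0.6227, 0.1256, 0.0503]
tool_rot: [0.749, 0.662, -0.0, 0.0]
ft_force: [0.0, 0.3, -0.7]
grip_width: 0.0001
position: [0.6221, 0.1233, 0.0499]
ft_force: [-1.0, 0.4, 1.4]
position: [0.6218, 0.1203, 0.0503]
ft_force: [0.4, -0.1, -0.1]
position: [0.6218, 0.1199, 0.0504]
ft_force: [0.9, 7.3, -2.6]
position: [0.6218, 0.1198, 0.0506]
ft_force: [4.1, 15.7, -5.3]
position: [0.6219, 0.1197, 0.0507]
ft_force: [4.6, 24.4, -8.4]
position: [0.6218, 0.1196, 0.0507]
ft_force: [6.3, 31.4, -12.0]
```

```bash
python3 -m jog '[{"grip":255,"travel":[0.5,4,0],"twist":0},{"grip":0,"travel":[0,0,4.5],"twist":0},{"grip":0,"travel":[0,0,4.5],"twist":0},{"grip":0,"travel":[-1.8,3.9,0],"twist":-7.5},{"grip":0,"travel":[-1.8,3.9,0],"twist":-7.5},{"grip":0,"travel":[-1.8,3.9,0],"twist":-7.5},{"grip":0,"travel":[-1.8,3.9,0],"twist":-7.5},{"grip":0,"travel":[-1.8,3.9,0],"twist":-7.5}]';python3 -m jog '[{"grip":0,"travel":[-1.8,3.9,0],"twist":-7.5},{"grip":0,"travel":[-1.8,3.9,0],"twist":0},{"grip":0,"travel":[0,0,0],"twist":0},{"grip":0,"travel":[0,0,0],"twist":0}]'; python3 - <<'E'
from h import *
a=pic('top','t7.png');b=pic('side','s7.png');p=get_obs()['position']
print(px('top',p),px('side',p))
A=cv2.resize(a[130:215,250:365],None,fx=3.4,fy=3.4,interpolation=cv2.INTER_CUBIC);B=cv2.resize(b[140:270,230:380],None,fx=2.6,fy=2.6,interpolation=cv2.INTER_CUBIC)
h=min(len(A),len(B));cv2.imwrite('pics/c7.png',np.hstack([A[:h],B[:h]])[:,:,::-1])
E
```

```text
time: 23.05
position: [0.5351, 0.3445, 0.1425]
tool_rot: [0.923, 0.384, -0.0, 0.0]
ft_force: [1.1, 0.5, 0.2]
grip_width: 0.0482
time: 23.45
position: [0.4992, 0.422, 0.1423]
tool_rot: [0.945, 0.327, -0.0, 0.001]
ft_force: [0.6, 0.1, 0.2]
grip_width: 0.0806
[163.8, 204.2] [278.7, 358.6]
```

View pics/c7.png

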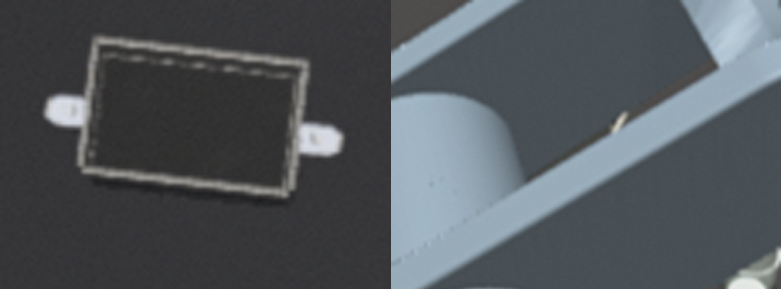

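All three walls are upright in the top view. Next I'll descend onto the left tube, checking force on the way.

```bash
python3 -m jog '[{"grip":0,"travel":[-0.3,-0.3,-4.5],"twist":0},{"grip":0,"travel":[0,0,-4.5],"twist":0},{"grip":0,"travel":[0,0,-2],"twist":0},{"grip":0,"travel":[0,0,0],"twist":0},{"grip":0,"travel":[0,0,0],"twist":0}]';for i in 1 2 3 4 ; do python3 -m jog '[{"grip":0,"travel":[0,0,-0.4],"twist":0},{"grip":0,"travel":[0,0,0],"twist":0}]' | sed -n '2p;4p'; done
```

```text
time: 24.05
position: [0.4982, 0.4174, 0.0328]
tool_rot: [0.946, 0.324, 0.0, 0.0]
ft_force: [0.5, 0.5, 0.4]
grip_width: 0.087
position: [0.4981, 0.4186, 0.03]
ft_force: [-0.5, -0.5, 0.3]
position: [0.497, 0.4185, 0.0249]
ft_force: [-1.1, 0.6, 0.2]
position: [0.4965, 0.4183, 0.0201]
ft_force: [0.1, 0.5, -0.3]
position: [0.4965, 0.4182, 0.0159]
ft_force: [-0.1, 0.0, -1.6]
```

```bash
for i in 1 2 3 4 5; do python3 -m jog '[{"grip":0,"travel":[0,0,-0.4],"twist":0},{"grip":0,"travel":[0,0,0],"twist":0}]' | sed -n '2p;4p'; done;  for i in 1 2 3 4 ; do python3 -m jog '[{"grip":0,"travel":[0,0,-0.2],"twist":0},{"grip":0,"travel":[0,0,0],"twist":0}]' | sed -n '2p;4p'; done
```

```text
position: [0.4966, 0.4182, 0.0119]
ft_force: [-0.3, -0.4, -0.3]
position: [0.4966, 0.4182, 0.008]
ft_force: [-0.4, -1.6, 0.7]
position: [0.4966, 0.4182, 0.004]
ft_force: [-0.4, -0.4, -0.1]
position: [0.4966, 0.4182, 0.0]
ft_force: [0.9, -0.4, -0.6]
position: [0.4966, 0.4182, -0.004]
ft_force: [0.4, 0.6, -0.7]
position: [0.4968, 0.4184, -0.0057]
ft_force: [-1.0, -0.4, -0.1]
position: [0.4968, 0.4183, -0.0077]
ft_force: [0.1, -0.0, -0.1]
position: [0.4967, 0.4183, -0.0097]
ft_force: [-0.4, 0.0, 0.6]
position: [0.4971, 0.4185, -0.0105]
ft_force: [-1.0, -1.0, 4.8]
```

```bash
python3 -m jog '[{"grip":0,"travel":[0,0,0.3],"twist":0},{"grip":255,"travel":[0,0,0],"twist":0},{"grip":255,"travel":[0,0,0],"twist":0},{"grip":255,"travel":[0,0,0],"twist":0},{"grip":255,"travel":[0,0,0],"twist":0},{"grip":255,"travel":[0,0,0],"twist":0},{"grip":255,"travel":[0,0,0],"twist":0},{"grip":255,"travel":[0,0,0],"twist":0}]' 50;python3 -m jog '[{"grip":255,"travel":[0,0,0],"twist":0},{"grip":255,"travel":[0,0,0.9],"twist":0},{"grip":255,"travel":[0,0,0],"twist":0},{"grip":255,"travel":[0,0,0],"twist":0}]'
```

```text
time: 27.45
position: [0.4969, 0.4184, -0.0085]
tool_rot: [0.946, 0.325, -0.0, 0.0]
ft_force: [0.2, 0.1, -0.5]
grip_width: 0.0387
time: 27.85
position: [0.4973, 0.4186, 0.0011]
tool_rot: [0.946, 0.325, 0.0, -0.0]
ft_force: [-1.0, 0.4, -1.5]
grip_width: 0.0317
```

```bash
python3 -m jog '[{"grip":255,"travel":[0,0,3],"twist":0},{"grip":255,"travel":[2.5,-2.8,0],"twist":7.5},{"grip":255,"travel":[2.5,-2.8,0],"twist":7.5},{"grip":255,"travel":[2.5,-2.8,0],"twist":7.5},{"grip":255,"travel":[2.5,-2.8,0],"twist":7.5},{"grip":255,"travel":[2.5,-2.8,0],"twist":7.5},{"grip":255,"travel":[2.5,-2.8,0],"twist":7.5},{"grip":255,"travel":[0,0,0],"twist":0}]';python3 -m jog '[{"grip":255,"travel":[0,0,0],"twist":0},{"grip":255,"travel":[0,0,0],"twist":0}]'; python3 - <<'E'
from h import *
b=pic('side','s8.png');a=pic('top','t8.png')
cv2.imwrite('pics/c8.png',np.hstack([cv2.resize(b[190:340,200:380],None,fx=2.6,fy=2.6,interpolation=cv2.INTER_CUBIC),cv2.resize(a[130:210,225:300],None,fx=4.2,fy=4.875,interpolation=cv2.INTER_CUBIC)])[:,:,::-1])
E
```

```text
time: 28.65
position: [0.6516, 0.2459, 0.0308]
tool_rot: [0.75, 0.661, 0.002, 0.002]
ft_force: [0.9, 0.6, -0.7]
grip_width: 0.0319
time: 28.85
position: [0.6455, 0.251, 0.0301]
tool_rot: [0.749, 0.662, -0.001, -0.001]
ft_force: [-0.4, 0.8, -1.7]
grip_width: 0.031
```

View pics/c8.png

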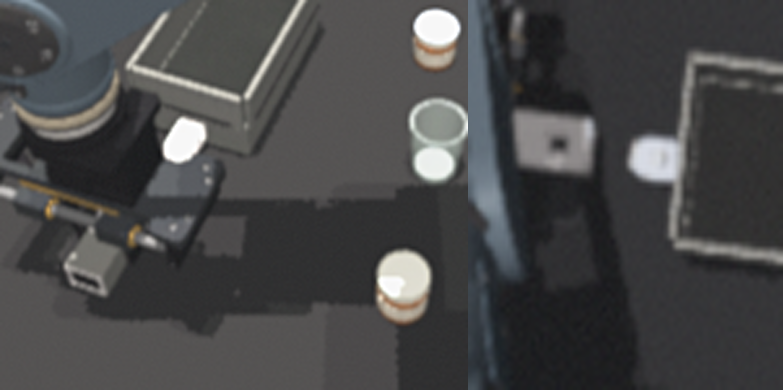

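```bash
cat >> h.py <<'E'
C0=np.array([.618,.0138]);YW=-.122
def toc(p): d=np.array(p)[:2]-C0;c,s=np.cos(YW),np.sin(YW); return [round(float(d[0]*c+d[1]*s),4),round(float(-d[0]*s+d[1]*c),4)]
E
python3 - <<'E'
from h import *
f=lambda x,y,z:toc(unpx('top',225+(x-468)/4.2-.4,130+y/4.875-.4,z))
print('mouth edges',f(595,114,.065),f(593,173,.065),'slot',f(559,146,.065),'stub tip',f(630,157,.022),'stub edges',f(645,136,.03),f(645,182,.03),'grasp',toc(get_obs()['position']))
a=cv2.imread('pics/t8.png')[:,:,0]; print(a[150:174:1,252:258].tolist()[::3])
E
```

```text
mouth edges [0.0184, 0.1586] [-0.0183, 0.1558] slot [-0.0041, 0.1821] stub tip [0.0001, 0.1353] stub edges [0.0136, 0.125] [-0.0155, 0.1217] grasp [-0.0017, 0.2394]
[[30, 43, 51, 54, 55, 53], [57, 59, 51, 53, 55, 56], [160, 185, 157, 85, 55, 56], [155, 154, 118, 62, 38, 47], [136, 131, 95, 46, 35, 49], [85, 79, 58, 36, 33, 45], [32, 31, 29, 33, 33, 45], [33, 32, 32, 32, 32, 33]]
```

```bash
python3 -m jog '[{"grip":255,"travel":[0.1,0,-2.9],"twist":0},{"grip":255,"travel":[0,0,0],"twist":0},{"grip":255,"travel":[-0.24,-1.98,0],"twist":0},{"grip":255,"travel":[0,0,0],"twist":0}]';for i in 1 2 3 4 ; do python3 -m jog '[{"grip":255,"travel":[-0.061,-0.496,0],"twist":0},{"grip":255,"travel":[0,0,0],"twist":0}]' | sed -n '2p;4p'; done;
```

```text
time: 29.35
position: [0.6449, 0.2287, 0.002]
tool_rot: [0.749, 0.662, -0.001, 0.0]
ft_force: [0.2, 0.0, -1.0]
grip_width: 0.0314
position: [0.6454, 0.225, 0.0025]
ft_force: [-1.2, 0.4, -0.7]
position: [0.6444, 0.2202, 0.0019]
ft_force: [-0.0, 0.8, -1.0]
position: [0.6436, 0.2152, 0.0015]
ft_force: [-0.1, 0.6, -2.0]
position: [0.6429, 0.2102, 0.0015]
ft_force: [0.2, 0.2, -1.4]
```

```bash
for i in 1 2 3 4 5 ; do python3 -m jog '[{"grip":255,"travel":[-0.061,-0.496,0],"twist":0},{"grip":255,"travel":[0,0,0],"twist":0}]' | sed -n '2p;4p'; done;
```

```text
position: [0.6425, 0.2053, 0.0016]
ft_force: [0.9, -0.9, -1.3]
position: [0.6422, 0.2008, 0.0017]
ft_force: [1.4, 1.6, -0.9]
position: [0.6412, 0.1951, 0.0016]
ft_force: [0.0, 0.7, -0.1]
position: [0.6406, 0.19, 0.0016]
ft_force: [0.1, -0.9, 0.9]
position: [0.64, 0.1851, 0.0016]
ft_force: [0.1, -0.8, -0.3]
```

```bash
for i in 1 2 3 4 5 ; do python3 -m jog '[{"grip":255,"travel":[-0.024,-0.198,0],"twist":0},{"grip":255,"travel":[0,0,0],"twist":0}]' | sed -n '2p;4p'; done;
```

```text
position: [0.6398, 0.1836, 0.0016]
ft_force: [-0.1, -0.7, 0.6]
position: [0.6391, 0.1816, 0.0012]
ft_force: [-0.2, -0.0, -0.8]
position: [0.6391, 0.1805, 0.0013]
ft_force: [-1.0, 1.9, -1.5]
position: [0.6393, 0.1804, 0.0016]
ft_force: [0.8, 8.6, -1.2]
position: [0.6393, 0.1804, 0.0017]
ft_force: [0.4, 14.1, -2.3]
```

```bash
for i in 1 2; do python3 -m jog '[{"grip":255,"travel":[-0.024,-0.198,0],"twist":0},{"grip":255,"travel":[0,0,0],"twist":0}]' | sed -n '2p;4p'; done; python3 -m jog '[{"grip":255,"travel":[0.1,0.8,0],"twist":0},{"grip":0,"travel":[0,0,0],"twist":0},{"grip":0,"travel":[0,0,0],"twist":0},{"grip":0,"travel":[0,0,0],"twist":0},{"grip":0,"travel":[0,0,0],"twist":0},{"grip":0,"travel":[0,0,4],"twist":0},{"grip":0,"travel":[0,0,5],"twist":0},{"grip":0,"travel":[0,0,3],"twist":0}]'
```

```text
position: [0.6395, 0.1804, 0.0019]
ft_force: [1.1, 17.3, -2.9]
position: [0.6395, 0.1804, 0.0022]
ft_force: [1.5, 23.3, -2.9]
time: 33.35
position: [0.6411, 0.1795, 0.1249]
tool_rot: [0.749, 0.662, 0.002, 0.001]
ft_force: [1.4, 0.6, 0.0]
grip_width: 0.0796
```

```bash
python3 -m jog '[{"grip":0,"travel":[-1.0,-4.8,0.2],"twist":-3},{"grip":0,"travel":[-1.0,-4.8,0],"twist":-3},{"grip":0,"travel":[-1.0,-4.8,0],"twist":-3},{"grip":0,"travel":[-1.0,-4.8,0],"twist":-3},{"grip":0,"travel":[-1.0,-4.8,0],"twist":-3},{"grip":0,"travel":[-1.0,-4.8,0],"twist":-3},{"grip":0,"travel":[-1.0,-4.8,0],"twist":-3},{"grip":0,"travel":[-1.0,-4.8,0],"twist":-1.5}]';python3 -m jog '[{"grip":0,"travel":[-1.0,-4.8,0],"twist":0},{"grip":0,"travel":[-1.0,-4.8,0],"twist":0},{"grip":0,"travel":[-1.0,-4.8,0],"twist":0},{"grip":0,"travel":[-1.3,-4.5,0],"twist":0},{"grip":0,"travel":[0,0,0],"twist":0},{"grip":0,"travel":[0,0,0],"twist":0}]'; python3 - <<'E'
from h import *
b=pic('side','s9.png');a=pic('top','t9.png')
cv2.imwrite('pics/c9.png',np.hstack([cv2.resize(b[180:280,220:340],None,fx=3.9,fy=3.9,interpolation=cv2.INTER_CUBIC),cv2.resize(a[140:200,225:305],None,fx=4,fy=6.5,interpolation=cv2.INTER_CUBIC)])[:,:,::-1])
E
```

```text
time: 34.15
position: [0.5584, -0.2064, 0.1238]
tool_rot: [0.865, 0.503, 0.0, 0.0]
ft_force: [0.6, 0.5, 0.8]
grip_width: 0.0874
time: 34.75
position: [0.5151, -0.3944, 0.1233]
tool_rot: [0.865, 0.502, 0.0, -0.0]
ft_force: [0.6, 0.3, -0.4]
grip_width: 0.0866
```

View pics/c9.png

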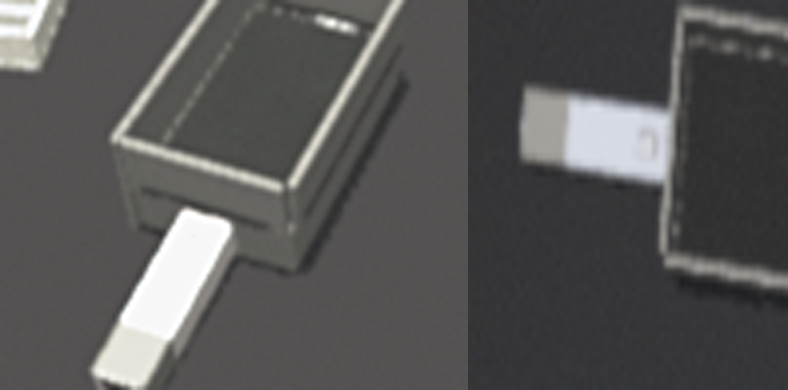

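The left tube is flush on the end face and the bright button fills its slot. Now the right tube.

```bash
python3 -m jog '[{"grip":0,"travel":[0,-1.4,-2],"twist":0},{"grip":0,"travel":[0,0,-4.5],"twist":0},{"grip":0,"travel":[0,0,-4],"twist":0},{"grip":0,"travel":[0,0,0],"twist":0},{"grip":0,"travel":[0,0,-1],"twist":0},{"grip":0,"travel":[0,0,-0.8],"twist":0},{"grip":0,"travel":[0,0,-0.5],"twist":0},{"grip":0,"travel":[0,0,0],"twist":0}]'
```

```text
time: 35.65
position: [0.5167, -0.407, -0.0038]
tool_rot: [0.864, 0.504, 0.0, 0.0]
ft_force: [-0.7, 0.2, -0.1]
grip_width: 0.0869
```

```bash
python3 -m jog '[{"grip":0,"travel":[-0.1,-0.1,-0.35],"twist":0},{"grip":0,"travel":[0,0,0],"twist":0},{"grip":255,"travel":[0,0,0],"twist":0},{"grip":255,"travel":[0,0,0],"twist":0},{"grip":255,"travel":[0,0,0],"twist":0},{"grip":255,"travel":[0,0,0],"twist":0},{"grip":255,"travel":[0,0,0],"twist":0},{"grip":255,"travel":[0,0,0],"twist":0}]' 50;python3 -m jog '[{"grip":255,"travel":[0,0,0],"twist":0},{"grip":255,"travel":[0,0,0],"twist":0},{"grip":255,"travel":[0,0,0],"twist":0}]'
```

```text
time: 36.45
position: [0.5154, -0.4079, -0.008]
tool_rot: [0.864, 0.504, 0.0, -0.0]
ft_force: [0.5, 0.2, 0.3]
grip_width: 0.047
time: 36.75
position: [0.5154, -0.4079, -0.008]
tool_rot: [0.864, 0.504, 0.0, -0.0]
ft_force: [-0.4, 0.1, 1.2]
grip_width: 0.0318
```

```bash
python3 -m jog '[{"grip":255,"travel":[0,0,3.9],"twist":0},{"grip":255,"travel":[1.48,3.73,0],"twist":4.5},{"grip":255,"travel":[1.48,3.73,0],"twist":4.5},{"grip":255,"travel":[1.48,3.73,0],"twist":4.5},{"grip":255,"travel":[1.48,3.73,0],"twist":4.5},{"grip":255,"travel":[1.48,3.73,0],"twist":4.5},{"grip":255,"travel":[0,0,0],"twist":0},{"grip":255,"travel":[0,0,0],"twist":0}]';python3 - <<'E'
from h import *
print(toc(get_obs()['position'])); b=pic('side','s10.png');a=pic('top','t10.png')
A=cv2.resize(a[140:210,330:400],None,fx=8,fy=8,interpolation=cv2.INTER_CUBIC)
cv2.imwrite('pics/c10.png',A[:,:,::-1])
E
```

```text
time: 37.55
position: [0.5895, -0.2202, 0.0309]
tool_rot: [0.748, 0.663, -0.0, -0.0]
ft_force: [0.0, -0.9, -2.0]
grip_width: 0.0314
[0.0002, -0.2358]
```

View pics/c10.png

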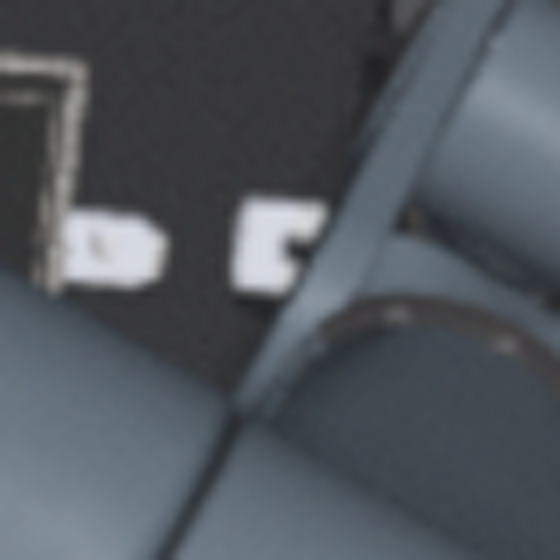

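```bash
python3 - <<'E'
from h import *
f=lambda x,y,z:toc(unpx('top',330+x/8-.4,140+y/8-.4,z))
print('mouth',f(238,200,.065),f(231,292,.065),'stub edges',f(120,212,.031),f(115,286,.031),'tip',f(168,250,.022))
E
```

```text
mouth [0.0166, -0.1586] [-0.0183, -0.1593] stub edges [0.0123, -0.1164] [-0.0165, -0.1174] tip [0.0008, -0.1368]
```

```bash
python3 -m jog '[{"grip":255,"travel":[-0.1,0,-2.95],"twist":0},{"grip":255,"travel":[0,0,0],"twist":0},{"grip":255,"travel":[0.24,1.98,0],"twist":0},{"grip":255,"travel":[0,0,0],"twist":0}]';for i in 1 2 3 4 5 6 7 8; do python3 -m jog '[{"grip":255,"travel":[0.061,0.496,0],"twist":0},{"grip":255,"travel":[0,0,0],"twist":0}]' | sed -n '2p;4p'; done;
```

```text
time: 38.05
position: [0.5902, -0.1998, 0.002]
tool_rot: [0.749, 0.662, 0.0, -0.001]
ft_force: [-0.5, 0.8, -1.8]
grip_width: 0.0318
position: [0.5918, -0.1962, 0.0024]
ft_force: [-0.3, -0.8, -1.5]
position: [0.5921, -0.1912, 0.0019]
ft_force: [-0.5, 0.2, -1.6]
position: [0.5925, -0.1861, 0.0015]
ft_force: [-0.2, 0.3, -1.7]
position: [0.5927, -0.1809, 0.0014]
ft_force: [-1.2, 0.9, -1.8]
position: [0.5934, -0.1758, 0.0013]
ft_force: [-1.9, 0.4, -0.8]
position: [0.594, -0.1715, 0.0017]
ft_force: [-2.7, -0.1, 0.7]
position: [0.5946, -0.166, 0.0017]
ft_force: [-2.8, 0.6, 1.8]
position: [0.5952, -0.1611, 0.0016]
ft_force: [-3.3, -0.6, 2.7]
```

```bash
for i in 1 2 3 4 5 6 7 8; do python3 -m jog '[{"grip":255,"travel":[0.015,0.198,0],"twist":0},{"grip":255,"travel":[0,0,0],"twist":0}]' | sed -n '2p;4p'; done;
```

```text
position: [0.5954, -0.1596, 0.0015]
ft_force: [-3.6, -0.3, 1.7]
position: [0.5956, -0.1577, 0.0015]
ft_force: [-3.9, -1.6, 0.8]
position: [0.5959, -0.1558, 0.0015]
ft_force: [-5.1, -1.5, 1.2]
position: [0.5961, -0.1538, 0.0015]
ft_force: [-4.2, -1.2, 1.9]
position: [0.5963, -0.1516, 0.0013]
ft_force: [-3.7, -0.6, -0.1]
position: [0.5965, -0.1499, 0.0012]
ft_force: [-2.8, -0.9, -2.4]
position: [0.5966, -0.1499, 0.0014]
ft_force: [-5.5, -5.8, -1.8]
position: [0.5966, -0.1499, 0.0016]
ft_force: [-7.8, -12.1, -1.6]
```

```bash
for i in 1 2; do python3 -m jog '[{"grip":255,"travel":[0.015,0.198,0],"twist":0},{"grip":255,"travel":[0,0,0],"twist":0}]' | sed -n '2p;4p'; done; python3 -m jog '[{"grip":255,"travel":[-0.15,-0.7,0],"twist":0},{"grip":0,"travel":[0,0,0],"twist":0},{"grip":0,"travel":[0,0,0],"twist":0},{"grip":0,"travel":[0,0,0],"twist":0},{"grip":0,"travel":[0,0,0],"twist":0},{"grip":0,"travel":[0,0,4],"twist":0},{"grip":0,"travel":[0,0,5],"twist":0},{"grip":0,"travel":[-3,-3,3],"twist":0}]'; python3 -m jog '[{"grip":0,"travel":[-4,-3,0],"twist":0},{"grip":0,"travel":[-4,-3,0],"twist":0},{"grip":0,"travel":[-4,-3,0],"twist":0},{"grip":0,"travel":[-4,-3,0],"twist":0},{"grip":0,"travel":[0,0,0],"twist":0}]'; python3 - <<'E'
from h import *
b=pic('side','s11.png');a=pic('top','t11.png')
find('jar1','top',6);find('jar1','side',6);find('beaker','top',2)
A=cv2.resize(a[130:260,220:450],None,fx=3.4,fy=3.4,interpolation=cv2.INTER_CUBIC)
cv2.imwrite('pics/c11.png',A[:,:,::-1])
E
```

```text
position: [0.5966, -0.1499, 0.0017]
ft_force: [-8.4, -18.5, -2.1]
position: [0.5967, -0.1498, 0.0018]
ft_force: [-11.1, -22.6, -2.0]
time: 42.45
position: [0.5718, -0.1764, 0.124]
tool_rot: [0.747, 0.665, 0.002, 0.004]
ft_force: [0.3, -1.2, 0.9]
grip_width: 0.0796
time: 42.95
position: [0.4032, -0.3009, 0.1207]
tool_rot: [0.751, 0.66, -0.001, -0.0]
ft_force: [0.9, 0.5, -0.3]
grip_width: 0.0872
jar1 top 0.69 [0.392, -0.23, 0.047] [388.7, 238.3]
jar1 top 0.61 [0.407, 0.226, 0.051] [237.1, 236.0]
jar1 top 0.48 [0.427, -0.052, 0.044] [329.4, 227.9]
jar1 side 0.79 [0.393, -0.216, 0.04] [386.8, 164.2]
jar1 side 0.74 [0.41, 0.234, 0.048] [353.3, 297.5]
jar1 side 0.69 [0.364, -0.137, 0.041] [394.0, 183.6]
jar1 side 0.63 [0.421, -0.043, 0.044] [368.2, 203.5]
beaker top 0.55 [0.401, 0.084, 0.013] [285.0, 237.2]
```

View pics/c11.png

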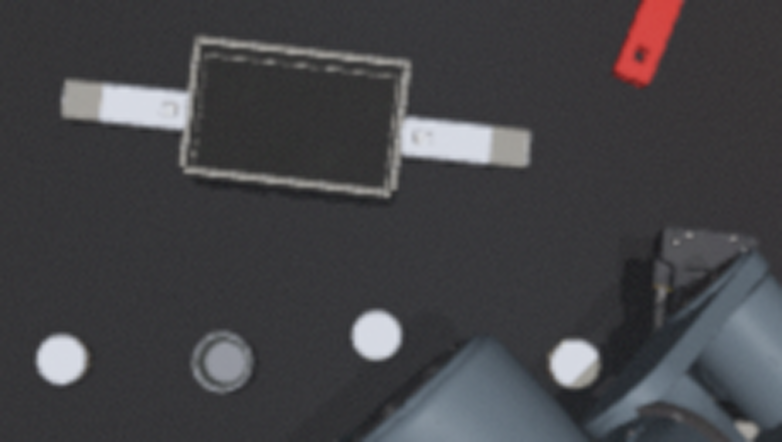

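Both tubes look seated symmetrically with the buttons in their slots. I'll check the ends numerically and measure the jar caps again.

```bash
python3 - <<'E'
from h import *
f=lambda x,y,z:toc(unpx('top',220+x/3.4-.35,130+y/3.4-.35,z))
print('closed ends',f(62,100,.03),f(531,148,.03))
for n in(1,9,10,11):
    g=cv2.imread(f'pics/t{n}.png').min(axis=2)
    for nm,(u,v) in dict(j1=(238,236),j2=(330,228),j3=(389,237)).items():
        m=np.zeros_like(g); m[v-14:v+14,u-14:u+14]=(g[v-14:v+14,u-14:u+14]>110); M=cv2.moments(m,True)
        if M['m00']: print(n,nm,M['m00'],unpx('top',M['m10']/M['m00'],M['m01']/M['m00'],.046))
print([ (C0+np.array([-y*np.sin(YW),y*np.cos(YW)])).round(4) for y in(-.058,0,.058)])
E
```

```text
closed ends [-0.0007, 0.2129] [0.0007, -0.2143]
1 j1 177.0 [0.409, 0.225, 0.046]
1 j2 174.0 [0.4258, -0.055, 0.046]
1 j3 174.0 [0.3977, -0.2313, 0.046]
9 j1 177.0 [0.409, 0.225, 0.046]
9 j2 173.0 [0.4259, -0.055, 0.046]
9 j3 565.0 [0.3951, -0.2271, 0.046]
10 j1 177.0 [0.409, 0.225, 0.046]
10 j2 69.0 [0.4635, -0.0707, 0.046]
10 j3 514.0 [0.3946, -0.2293, 0.046]
11 j1 177.0 [0.409, 0.225, 0.046]
11 j2 174.0 [0.4258, -0.055, 0.046]
11 j3 164.0 [0.3983, -0.2303, 0.046]
[array([ 0.6109, -0.0438]), array([0.618 , 0.0138]), array([0.6251, 0.0714])]
```

```bash
python3 -m jog '[{"grip":0,"travel":[-0.3,3.5,0],"twist":0},{"grip":0,"travel":[-0.2,3.5,0],"twist":0},{"grip":0,"travel":[0,0,0],"twist":0},{"grip":0,"travel":[0,0,-4],"twist":0},{"grip":0,"travel":[0,0,0],"twist":0}]'
```

```text
time: 43.7
position: [0.4009, -0.2254, 0.0774]
tool_rot: [0.748, 0.664, -0.0, -0.004]
ft_force: [-1.2, 1.2, -0.1]
grip_width: 0.087
```

```bash
python3 -m jog '[{"grip":0,"travel":[-0.3,-0.5,-4],"twist":0},{"grip":0,"travel":[0,0,-3.6],"twist":0},{"grip":0,"travel":[0,0,0],"twist":0},{"grip":255,"travel":[0,0,0],"twist":0},{"grip":255,"travel":[0,0,0],"twist":0},{"grip":255,"travel":[0,0,0],"twist":0},{"grip":255,"travel":[0,0,0],"twist":0},{"grip":255,"travel":[0,0,0],"twist":0}]' 20;python3 -m jog '[{"grip":255,"travel":[0,0,0],"twist":0},{"grip":255,"travel":[0,0,0],"twist":0},{"grip":255,"travel":[0,0,4.5],"twist":0},{"grip":255,"travel":[0,0,4.5],"twist":0},{"grip":255,"travel":[0,0,2.5],"twist":0},{"grip":255,"travel":[0,0,0],"twist":0}]'
```

```text
time: 44.5
position: [0.3993, -0.2334, 0.0056]
tool_rot: [0.749, 0.663, 0.0, 0.001]
ft_force: [1.1, -0.0, -0.4]
grip_width: 0.055
time: 45.1
position: [0.4006, -0.2346, 0.1223]
tool_rot: [0.749, 0.662, 0.0, 0.004]
ft_force: [-0.0, 0.1, -0.5]
grip_width: 0.0412
```

```bash
python3 -m jog '[{"grip":255,"travel":[3.5,3.18,0],"twist":0},{"grip":255,"travel":[3.5,3.18,0],"twist":0},{"grip":255,"travel":[3.5,3.18,0],"twist":0},{"grip":255,"travel":[3.5,3.18,0],"twist":0},{"grip":255,"travel":[3.5,3.18,0],"twist":0},{"grip":255,"travel":[3.5,3.18,0],"twist":0},{"grip":255,"travel":[0,0,0],"twist":0},{"grip":255,"travel":[0,0,0],"twist":0}]'
```

```text
time: 45.9
position: [0.6079, -0.0409, 0.1173]
tool_rot: [0.748, 0.663, -0.001, -0.001]
ft_force: [-0.6, 0.6, -0.8]
grip_width: 0.0412
```

```bash
python3 -m jog '[{"grip":255,"travel":[0.3,-0.2,-4],"twist":0},{"grip":255,"travel":[0,0,-2.2],"twist":0},{"grip":255,"travel":[0,0,0],"twist":0},{"grip":255,"travel":[0,0,0],"twist":0}]'; for i in 1 2 3 4 5; do python3 -m jog '[{"grip":255,"travel":[0,0,-0.2],"twist":0},{"grip":255,"travel":[0,0,0],"twist":0}]' | sed -n '2p;4p'; done;
```

```text
time: 46.3
position: [0.6104, -0.045, 0.0568]
tool_rot: [0.75, 0.662, -0.001, -0.001]
ft_force: [0.1, -0.6, -1.0]
grip_width: 0.0412
position: [0.6124, -0.0447, 0.0566]
ft_force: [-0.7, 0.8, -0.9]
position: [0.612, -0.0442, 0.0539]
ft_force: [0.4, 0.0, -0.9]
position: [0.6116, -0.0441, 0.0513]
ft_force: [0.4, 0.8, -1.3]
position: [0.6116, -0.0441, 0.0491]
ft_force: [-0.5, -0.3, -1.6]
position: [0.6115, -0.0441, 0.0471]
ft_force: [0.3, -0.6, -2.0]
```

```bash
for i in 1 2 3; do python3 -m jog '[{"grip":255,"travel":[0,0,-0.1],"twist":0},{"grip":255,"travel":[0,0,0],"twist":0}]' | sed -n '2p;4p'; done;
```

```text
position: [0.6118, -0.0442, 0.0468]
ft_force: [-0.6, -0.4, 1.7]
position: [0.6118, -0.0442, 0.0467]
ft_force: [-2.1, 1.1, 8.1]
position: [0.6118, -0.0442, 0.0467]
ft_force: [-4.0, 0.6, 13.9]
```

```bash
python3 -m jog '[{"grip":80,"travel":[0,0,0.2],"twist":0},{"grip":80,"travel":[0,0,0],"twist":0},{"grip":80,"travel":[0,0,0],"twist":0},{"grip":80,"travel":[0,0,0],"twist":0},{"grip":80,"travel":[0,0,4],"twist":0},{"grip":80,"travel":[0,0,4.5],"twist":0},{"grip":0,"travel":[-4.6,-0.3,0],"twist":0},{"grip":0,"travel":[-4.6,-0.3,0],"twist":0}]';python3 -m jog '[{"grip":0,"travel":[-4.6,-0.3,0],"twist":0},{"grip":0,"travel":[-4.8,-0.2,0],"twist":0},{"grip":0,"travel":[0,0,-3],"twist":0},{"grip":0,"travel":[0,0,0],"twist":0},{"grip":0,"travel":[0,0,0],"twist":0}]'; python3 -c "
from h import *
find('jar1','top',6);pic('side','s12.png');find('jar1','side',6)"
```

```text
time: 48.7
position: [0.5211, -0.0508, 0.1328]
tool_rot: [0.749, 0.663, 0.001, 0.002]
ft_force: [-0.0, -0.3, -0.6]
grip_width: 0.069
time: 49.2
position: [0.4267, -0.0556, 0.1014]
tool_rot: [0.749, 0.662, 0.0, 0.0]
ft_force: [0.9, -0.2, 0.4]
grip_width: 0.0871
jar1 top 0.69 [0.392, -0.23, 0.047] [388.7, 238.3]
jar1 top 0.61 [0.407, 0.226, 0.051] [237.1, 236.0]
jar1 top 0.48 [0.427, -0.052, 0.044] [329.4, 227.9]
jar1 side 0.69 [0.606, -0.03, 0.084] [297.0, 184.5]
jar1 side 0.64 [0.423, -0.042, 0.044] [367.4, 203.7]
jar1 side 0.62 [0.41, 0.235, 0.046] [353.0, 298.7]
jar1 side 0.48 [0.365, -0.135, 0.036] [393.4, 185.3]
```

```bash
python3 -m jog '[{"grip":0,"travel":[0,0,-4.5],"twist":0},{"grip":0,"travel":[0,0,-4],"twist":0},{"grip":0,"travel":[0,0,-1.3],"twist":0},{"grip":0,"travel":[0,0,0],"twist":0},{"grip":255,"travel":[0,0,0],"twist":0},{"grip":255,"travel":[0,0,0],"twist":0},{"grip":255,"travel":[0,0,0],"twist":0},{"grip":255,"travel":[0,0,0],"twist":0}]' 20;python3 -m jog '[{"grip":255,"travel":[0,0,0],"twist":0},{"grip":255,"travel":[0,0,0],"twist":0},{"grip":255,"travel":[0,0,0],"twist":0},{"grip":255,"travel":[0,0,0],"twist":0}]'
```

```text
time: 50.15
position: [0.4265, -0.0554, 0.0043]
tool_rot: [0.749, 0.662, 0.0, 0.001]
ft_force: [-0.1, -0.2, 0.8]
grip_width: 0.0631
time: 50.55
position: [0.4257, -0.0552, 0.0036]
tool_rot: [0.749, 0.662, 0.0, 0.0]
ft_force: [0.3, -0.8, 2.9]
grip_width: 0.0416
```

```bash
python3 -m jog '[{"grip":255,"travel":[0,0,4.5],"twist":0},{"grip":255,"travel":[0,0,4.5],"twist":0},{"grip":255,"travel":[0,0,2.5],"twist":0},{"grip":255,"travel":[3.85,1.38,0],"twist":0},{"grip":255,"travel":[3.85,1.38,0],"twist":0},{"grip":255,"travel":[3.85,1.38,0],"twist":0},{"grip":255,"travel":[3.85,1.38,0],"twist":0},{"grip":255,"travel":[3.85,1.38,0],"twist":0}]';python3 -m jog '[{"grip":255,"travel":[0,0,0],"twist":0},{"grip":255,"travel":[0,0,-4],"twist":0},{"grip":255,"travel":[0,0,-2],"twist":0},{"grip":255,"travel":[0,0,0],"twist":0},{"grip":255,"travel":[0,0,0],"twist":0}]'
```

```text
time: 51.35
position: [0.6191, 0.0147, 0.118]
tool_rot: [0.749, 0.663, -0.0, -0.0]
ft_force: [0.2, -1.2, -0.1]
grip_width: 0.0415
time: 51.85
position: [0.6174, 0.0137, 0.0581]
tool_rot: [0.749, 0.662, -0.001, -0.001]
ft_force: [0.6, 0.0, -0.3]
grip_width: 0.0414
```

```bash
python3 -m jog '[{"grip":255,"travel":[0,0,-0.6],"twist":0},{"grip":255,"travel":[0,0,-0.4],"twist":0},{"grip":255,"travel":[0,0,0],"twist":0}]'; for i in 1 2 3 4; do python3 -m jog '[{"grip":255,"travel":[0,0,-0.12],"twist":0},{"grip":255,"travel":[0,0,0],"twist":0}]' | sed -n '2p;4p'; done;
```

```text
time: 52.15
position: [0.6182, 0.0138, 0.0487]
tool_rot: [0.749, 0.662, 0.0, 0.0]
ft_force: [-0.1, -0.5, -0.8]
grip_width: 0.0415
position: [0.6184, 0.0138, 0.0474]
ft_force: [0.7, -0.1, -0.4]
position: [0.6182, 0.0138, 0.046]
ft_force: [0.8, 0.3, -1.1]
position: [0.6184, 0.0139, 0.0457]
ft_force: [-1.0, -0.2, 4.9]
position: [0.6184, 0.0138, 0.0456]
ft_force: [-2.6, 0.9, 11.7]
```

```bash
python3 -m jog '[{"grip":80,"travel":[0,0,0.2],"twist":0},{"grip":80,"travel":[0,0,0],"twist":0},{"grip":80,"travel":[0,0,0],"twist":0},{"grip":80,"travel":[0,0,0],"twist":0},{"grip":80,"travel":[0,0,4],"twist":0},{"grip":80,"travel":[0,0,4.5],"twist":0},{"grip":0,"travel":[-3.5,3.5,0],"twist":0},{"grip":0,"travel":[-3.5,3.5,0],"twist":0}]';python3 -m jog '[{"grip":0,"travel":[-3.5,3.5,0],"twist":0},{"grip":0,"travel":[-3.5,3.5,0],"twist":0},{"grip":0,"travel":[-3.5,3.5,0],"twist":0},{"grip":0,"travel":[-3.5,3.6,0],"twist":0},{"grip":0,"travel":[0,0,-3],"twist":0},{"grip":0,"travel":[0,0,0],"twist":0},{"grip":0,"travel":[0,0,0],"twist":0}]'; python3 -c "
from h import *
a=pic('top','t13.png');find('jar1','top',6);pic('side','s13.png');find('jar1','side',6);find('beaker','top',2)"
```

```text
time: 53.75
position: [0.5498, 0.0836, 0.1321]
tool_rot: [0.75, 0.661, 0.002, 0.002]
ft_force: [-0.1, 1.3, -0.6]
grip_width: 0.0688
time: 54.45
position: [0.4087, 0.2246, 0.1005]
tool_rot: [0.749, 0.662, -0.0, -0.0]
ft_force: [0.6, 0.0, -0.6]
grip_width: 0.087
jar1 top 0.52 [0.365, -0.15, 0.05] [362.3, 248.0]
jar1 top 0.51 [0.605, -0.044, 0.088] [325.7, 167.4]
jar1 top 0.5 [0.621, 0.015, 0.084] [305.9, 162.8]
jar1 top 0.38 [0.632, 0.108, 0.088] [274.6, 159.5]
jar1 side 0.77 [0.604, -0.03, 0.086] [297.6, 183.8]
jar1 side 0.76 [0.614, 0.024, 0.087] [287.7, 197.9]
jar1 side 0.67 [0.41, 0.236, 0.045] [353.1, 299.2]
beaker top 0.52 [0.402, 0.084, 0.014] [284.9, 236.6]
```

Two jars are standing in the tray. The third is still in place, so I'll pick it up.

```bash
python3 -m jog '[{"grip":0,"travel":[0,0,-4.5],"twist":0},{"grip":0,"travel":[0,0,-4],"twist":0},{"grip":0,"travel":[0,0,-1.2],"twist":0},{"grip":0,"travel":[0,0,0],"twist":0},{"grip":255,"travel":[0,0,0],"twist":0},{"grip":255,"travel":[0,0,0],"twist":0},{"grip":255,"travel":[0,0,0],"twist":0},{"grip":255,"travel":[0,0,0],"twist":0}]' 20;python3 -m jog '[{"grip":255,"travel":[0,0,0],"twist":0},{"grip":255,"travel":[0,0,0],"twist":0},{"grip":255,"travel":[0,0,0],"twist":0},{"grip":255,"travel":[0,0,0],"twist":0}]'
```

```text
time: 55.5
position: [0.4091, 0.2249, 0.0047]
tool_rot: [0.749, 0.663, 0.001, 0.001]
ft_force: [-0.6, 0.3, 0.0]
grip_width: 0.0632
time: 55.9
position: [0.4084, 0.2247, 0.0038]
tool_rot: [0.749, 0.662, 0.0, 0.0]
ft_force: [-0.6, -1.1, 3.0]
grip_width: 0.0416
```

```bash
python3 -m jog '[{"grip":255,"travel":[0,0,4.5],"twist":0},{"grip":255,"travel":[0,0,4.5],"twist":0},{"grip":255,"travel":[0,0,2.5],"twist":0},{"grip":255,"travel":[3.62,-2.55,0],"twist":0},{"grip":255,"travel":[3.62,-2.55,0],"twist":0},{"grip":255,"travel":[3.62,-2.55,0],"twist":0},{"grip":255,"travel":[3.62,-2.55,0],"twist":0},{"grip":255,"travel":[3.62,-2.55,0],"twist":0}]';python3 -m jog '[{"grip":255,"travel":[3.6,-2.55,0],"twist":0},{"grip":255,"travel":[0,0,0],"twist":0},{"grip":255,"travel":[0,0,0],"twist":0},{"grip":255,"travel":[0,0,-4],"twist":0},{"grip":255,"travel":[0,0,-2],"twist":0},{"grip":255,"travel":[0,0,0],"twist":0},{"grip":255,"travel":[0,0,0],"twist":0}]'
```

```text
time: 56.7
position: [0.5901, 0.096, 0.1181]
tool_rot: [0.749, 0.662, -0.0, -0.001]
ft_force: [-0.4, 1.1, -1.1]
grip_width: 0.0419
time: 57.4
position: [0.6241, 0.0727, 0.0585]
tool_rot: [0.749, 0.663, -0.001, -0.001]
ft_force: [-1.0, -0.5, -0.8]
grip_width: 0.0412
```

```bash
python3 -m jog '[{"grip":255,"travel":[0,0,-0.6],"twist":0},{"grip":255,"travel":[0,0,-0.4],"twist":0},{"grip":255,"travel":[0,0,0],"twist":0}]'; for i in 1 2 3 4; do python3 -m jog '[{"grip":255,"travel":[0,0,-0.12],"twist":0},{"grip":255,"travel":[0,0,0],"twist":0}]' | sed -n '2p;4p'; done;
```

```text
time: 57.7
position: [0.6253, 0.0718, 0.0488]
tool_rot: [0.749, 0.663, 0.0, 0.0]
ft_force: [-1.0, -0.2, -1.0]
grip_width: 0.0417
position: [0.6255, 0.0716, 0.0476]
ft_force: [0.4, 0.2, -0.4]
position: [0.6254, 0.0716, 0.0462]
ft_force: [0.3, -0.1, -0.4]
position: [0.6255, 0.0716, 0.0458]
ft_force: [-0.9, -0.5, 4.6]
position: [0.6256, 0.0716, 0.0458]
ft_force: [-4.4, -0.1, 10.9]
```

Release, retreat clear of the carrier and make the final check.

```bash
python3 -m jog '[{"grip":80,"travel":[0,0,0.2],"twist":0},{"grip":80,"travel":[0,0,0],"twist":0},{"grip":80,"travel":[0,0,0],"twist":0},{"grip":80,"travel":[0,0,0],"twist":0},{"grip":80,"travel":[0,0,4],"twist":0},{"grip":80,"travel":[0,0,4.5],"twist":0},{"grip":80,"travel":[-3.5,3.5,2],"twist":0},{"grip":80,"travel":[-3,4,0],"twist":0}]';python3 -m jog '[{"grip":80,"travel":[-3,4,0],"twist":0},{"grip":80,"travel":[-3,4,0],"twist":0},{"grip":80,"travel":[-3,4,0],"twist":0},{"grip":80,"travel":[0,4.5,0],"twist":0},{"grip":80,"travel":[0,4.5,0],"twist":0},{"grip":80,"travel":[0,0,0],"twist":0},{"grip":80,"travel":[0,0,0],"twist":0}]'; python3 - <<'E'
from h import *
a=pic('top','t14.png');b=pic('side','s14.png');find('jar1','top',6);find('jar1','side',6);find('beaker','top',3)
cv2.imwrite('pics/c14.png',np.hstack([cv2.resize(a[130:260,220:390],None,fx=3,fy=3,interpolation=cv2.INTER_CUBIC),cv2.resize(b[140:270,240:330],None,fx=3,fy=3,interpolation=cv2.INTER_CUBIC)])[:,:,::-1])
E
```

```text
time: 59.3
position: [0.5654, 0.144, 0.1529]
tool_rot: [0.75, 0.661, 0.003, 0.003]
ft_force: [0.7, 0.5, -0.5]
grip_width: 0.0593
time: 60.0
position: [0.472, 0.3552, 0.1491]
tool_rot: [0.748, 0.663, -0.0, 0.0]
ft_force: [0.8, 0.3, -0.6]
grip_width: 0.06
jar1 top 0.65 [0.605, -0.047, 0.092] [326.9, 167.2]
jar1 top 0.62 [0.616, 0.018, 0.086] [305.1, 164.1]
jar1 top 0.46 [0.364, -0.151, 0.044] [362.5, 248.0]
jar1 top 0.44 [0.628, 0.074, 0.092] [286.2, 160.4]
beaker top 0.7 [0.399, 0.085, 0.013] [284.5, 237.7]
```

View pics/c14.png

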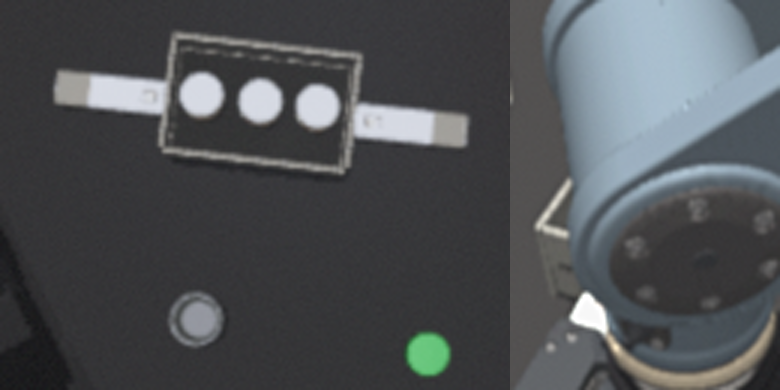

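The final top view shows the three caps upright in a row inside the closed walls, at crop (201,95), (260,101) and (317,106). Both tubes are on with the buttons in their slots at (150,97) and (373,122). The beaker at (197,319) hasn't moved.

```bash
python3 -c "
from rig import hand_in
print(hand_in())"
```

```text
the job is handed in; nothing more can be done
None
```

I folded up all three walls, pushed both handles home and stood the three jars on the tray floor. I handed the job in at about 60 s of robot time.

**Last checks:**
- **Walls:** each one was pushed to its stop (22–31 N), and the final top view shows all three upright.
- **Handles:** each one hit a hard stop at the end face (about 23 N). The top view shows a button in each slot. The closed ends measured about 213 and 214 mm from the carrier centre, against 210 nominal; I put most of that 3–4 mm down to image blur.
- **Jars:** the network found all three in the tray, with cap tops at about 0.086–0.092 m against 0.088 expected. They look upright in the top view.
- **Beaker and look-alikes:** the beaker's reading changed by only about 5 mm, which is within noise. I did not touch the look-alikes.

**What failed or disagreed:**
- **Fingertip height:** two bench touches put the fingertips about 32 mm higher than the reported tool position and the given 22 mm imply. Because of this, my first two pushes on the right wall passed over it without moving it. I used the touch-measured height from then on.
- **Side camera:** the arm blocked its last view, so the final check rests mainly on the top camera.
- **Button travel:** I could only judge the buttons from the pictures and the hard stops, not measure how far they had popped out.

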